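# Load the blow-off stand, shut the guard and set the air

## Task

Lay every air cylinder from the rubber mat into its own pair of V-saddles on the blow-off stand, resting centred in the Vs, and swing that saddle's steel strap right across over it. Then lower the heavy yellow guard down shut over the work without letting it slam, and only after that open the red-handled air valve to the green mark, 45 degrees from shut. Leave the paint can, the jar and the screwdriver where they are.

Things in the scene. Friction and masses are not known exactly. Their poses are not given: they have to be found in the camera images.
- stand: Blow-off stand, fixed: grey plate 180 x 310 mm, 12 mm thick. Origin: centre of its underside. Own x points away from the robot (guard hinge side, with two posts 118 mm high at the far corners), y along the row of stations to the robot's left. Three stations 100 mm apart, each a pair of blue 90 degree V-saddles (axis along x), a strap and a nozzle that ends 62 mm behind the seat point.
- seat0 (a point): Station 0 (stand y = -122 mm): where the middle of a seated cylinder belongs, 48 mm above the bench; axes as the stand's. Saddles stand 19 to 29 mm either side along x (open between for fingers, plate top at 12 mm); V mouth 40 mm wide, 2 mm below this point. 9 mm of play along x either way. Strap post, 16 mm thick, 45 mm to +y and 24 mm to -x.
- seat1 (a point): Station 1 (stand y = -22 mm): where the middle of a seated cylinder belongs, 48 mm above the bench; axes as the stand's. Saddles stand 19 to 29 mm either side along x (open between for fingers, plate top at 12 mm); V mouth 40 mm wide, 2 mm below this point. 9 mm of play along x either way. Strap post, 16 mm thick, 45 mm to +y and 24 mm to -x.
- seat2 (a point): Station 2 (stand y = 78 mm): where the middle of a seated cylinder belongs, 48 mm above the bench; axes as the stand's. Saddles stand 19 to 29 mm either side along x (open between for fingers, plate top at 12 mm); V mouth 40 mm wide, 2 mm below this point. 9 mm of play along x either way. Strap post, 16 mm thick, 45 mm to +y and 24 mm to -x.
- strap0 (a joint): Swing strap of station 0: flat steel bar 16 mm wide, 69 to 77 mm above the bench, a thin pad under it (just clears a seated cylinder's caps), turning level on its upright post. rad: 0 = across over the cylinder, at its stop (points to stand -y); 1.57 = swung off to the front (points to stand -x); starts at 1.5 to 1.8, stop at 2.1. Light friction (0.05 N m) keeps it where it is left.
- strap0_pin (a point): Middle of the red upright pin of strap 0: 14 mm thick, 77 to 101 mm above the bench, 55 mm from the strap post's axis. Pinch or push it to swing the strap.
- strap1 (a joint): Swing strap of station 1: flat steel bar 16 mm wide, 69 to 77 mm above the bench, a thin pad under it (just clears a seated cylinder's caps), turning level on its upright post. rad: 0 = across over the cylinder, at its stop (points to stand -y); 1.57 = swung off to the front (points to stand -x); starts at 1.5 to 1.8, stop at 2.1. Light friction (0.05 N m) keeps it where it is left.
- strap1_pin (a point): Middle of the red upright pin of strap 1: 14 mm thick, 77 to 101 mm above the bench, 55 mm from the strap post's axis. Pinch or push it to swing the strap.
- strap2 (a joint): Swing strap of station 2: flat steel bar 16 mm wide, 69 to 77 mm above the bench, a thin pad under it (just clears a seated cylinder's caps), turning level on its upright post. rad: 0 = across over the cylinder, at its stop (points to stand -y); 1.57 = swung off to the front (points to stand -x); starts at 1.5 to 1.8, stop at 2.1. Light friction (0.05 N m) keeps it where it is left.
- strap2_pin (a point): Middle of the red upright pin of strap 2: 14 mm thick, 77 to 101 mm above the bench, 55 mm from the strap post's axis. Pinch or push it to swing the strap.
- guard (a joint): Heavy hinged guard (0.9 kg): panel, yellow frame, clear window, 160 mm from hinge to free edge, 280 mm wide, 8 mm thick. rad: 0 = shut (level, at its stop, top face 120 mm above the bench); 1.57 = upright; starts at 1.75 to 1.93, leaning away from the robot. Stiff hinge (1.15 N m) holds it anywhere: push it over from its far side (about 10 N), then press down. Slam: over 1.2 rad/s below 0.5 rad.
- guard_hinge (a point): Middle of the guard's hinge axis (which runs along stand y, in the panel's mid-plane): 85 mm to stand +x of the stand's origin, 116 mm above the bench.
- guard_edge (a point): Middle of the guard's free edge, on the outer face (on top when shut, looking away from the robot when open), 160 mm from the hinge axis. Own x runs along the panel from the free edge to the hinge, z out of the outer face.
- valve_body: Brass air valve on a grey 100 x 70 mm foot, fixed to the bench; origin: centre of the foot's underside. On top a white disc, 110 mm across, 66 mm above the bench, with black marks for shut (own +x) and fully open (own +y) and a broad green mark midway, at 45 degrees.
- valve (a joint): The valve's red handle: a bar 14 mm wide, 79 to 93 mm above the bench, reaching 95 mm from the upright valve axis. rad: 0 = shut (handle along valve_body +x), growing counterclockwise from above, 0.785 = at the green mark, 1.571 = fully open stop (+y). Starts at 0 to 0.15. Friction 0.12 N m; it stays where it is left.
- valve_axis (a point): Point on the valve's upright axis at the handle's mid-height, 86 mm above the bench.
- valve_grip (a point): Point to take the handle: on its middle line at mid-height, 70 mm from the axis.
- mat: Black rubber mat 340 x 170 mm, 4 mm thick, fixed, to the left of the stand, where the cylinders lie. Origin: centre of its underside.
- cyl0: Air cylinder with blue ends (two or three are present; absent: None): aluminium barrel 32 mm thick, 76 mm clear between square end caps 34 x 34 x 12 mm; 100 mm long plus an 8 mm rod stub at +x. 0.2 to 0.42 kg. Origin: middle of the axis; x along it. Lies on its caps on the mat, origin 21 mm above the bench. Either way round; any cylinder fits any station.
- cyl1: Air cylinder with orange ends (two or three are present; absent: None): aluminium barrel 32 mm thick, 76 mm clear between square end caps 34 x 34 x 12 mm; 100 mm long plus an 8 mm rod stub at +x. 0.2 to 0.42 kg. Origin: middle of the axis; x along it. Lies on its caps on the mat, origin 21 mm above the bench. Either way round; any cylinder fits any station.
- cyl2: Air cylinder with green ends (two or three are present; absent: None): aluminium barrel 32 mm thick, 76 mm clear between square end caps 34 x 34 x 12 mm; 100 mm long plus an 8 mm rod stub at +x. 0.2 to 0.42 kg. Origin: middle of the axis; x along it. Lies on its caps on the mat, origin 21 mm above the bench. Either way round; any cylinder fits any station.
- paint_can: Red paint can, 84 mm across, 100 mm high, behind the stand. Leave alone.
- oil_jar: Small jar, 60 mm across, 80 mm high, behind the stand at the right. Leave alone.
- driver: Screwdriver lying on the bench at the right, beyond the valve. Leave alone.
Mind the look-alikes: they are no part of the job. Leave any orange, pink or purple look-alike of the valve_body alone.

How it is judged:
On the way, in this order (a step that is already met when the one before it is completed fails the run):
1. every cylinder present lies centred in a pair of V-saddles with that saddle's strap swung across over it, the guard still open (((x of cyl0 in the frame of seat0 between -0.011 and 0.011 m and y of cyl0 in the frame of seat0 between -0.004 and 0.004 m and z of cyl0 in the frame of seat0 between -0.004 and 0.004 m and angle between the x axis of cyl0 and the x axis of seat0, either way round below 0.08 rad and value of joint strap0 below 0.15 rad) or (x of cyl0 in the frame of seat1 between -0.011 and 0.011 m and y of cyl0 in the frame of seat1 between -0.004 and 0.004 m and z of cyl0 in the frame of seat1 between -0.004 and 0.004 m and angle between the x axis of cyl0 and the x axis of seat1, either way round below 0.08 rad and value of joint strap1 below 0.15 rad) or (x of cyl0 in the frame of seat2 between -0.011 and 0.011 m and y of cyl0 in the frame of seat2 between -0.004 and 0.004 m and z of cyl0 in the frame of seat2 between -0.004 and 0.004 m and angle between the x axis of cyl0 and the x axis of seat2, either way round below 0.08 rad and value of joint strap2 below 0.15 rad)) and ((x of cyl1 in the frame of seat0 between -0.011 and 0.011 m and y of cyl1 in the frame of seat0 between -0.004 and 0.004 m and z of cyl1 in the frame of seat0 between -0.004 and 0.004 m and angle between the x axis of cyl1 and the x axis of seat0, either way round below 0.08 rad and value of joint strap0 below 0.15 rad) or (x of cyl1 in the frame of seat1 between -0.011 and 0.011 m and y of cyl1 in the frame of seat1 between -0.004 and 0.004 m and z of cyl1 in the frame of seat1 between -0.004 and 0.004 m and angle between the x axis of cyl1 and the x axis of seat1, either way round below 0.08 rad and value of joint strap1 below 0.15 rad) or (x of cyl1 in the frame of seat2 between -0.011 and 0.011 m and y of cyl1 in the frame of seat2 between -0.004 and 0.004 m and z of cyl1 in the frame of seat2 between -0.004 and 0.004 m and angle between the x axis of cyl1 and the x axis of seat2, either way round below 0.08 rad and value of joint strap2 below 0.15 rad)) and ((x of cyl2 in the frame of seat0 between -0.011 and 0.011 m and y of cyl2 in the frame of seat0 between -0.004 and 0.004 m and z of cyl2 in the frame of seat0 between -0.004 and 0.004 m and angle between the x axis of cyl2 and the x axis of seat0, either way round below 0.08 rad and value of joint strap0 below 0.15 rad) or (x of cyl2 in the frame of seat1 between -0.011 and 0.011 m and y of cyl2 in the frame of seat1 between -0.004 and 0.004 m and z of cyl2 in the frame of seat1 between -0.004 and 0.004 m and angle between the x axis of cyl2 and the x axis of seat1, either way round below 0.08 rad and value of joint strap1 below 0.15 rad) or (x of cyl2 in the frame of seat2 between -0.011 and 0.011 m and y of cyl2 in the frame of seat2 between -0.004 and 0.004 m and z of cyl2 in the frame of seat2 between -0.004 and 0.004 m and angle between the x axis of cyl2 and the x axis of seat2, either way round below 0.08 rad and value of joint strap2 below 0.15 rad)) and value of joint guard above 1.2 rad), for 0.2 s.
2. the guard is down shut, the valve still shut (value of joint guard below 0.06 rad and value of joint valve below 0.35 rad), for 0.2 s.
3. the valve handle stands at the green mark, 45 degrees from shut (value of joint valve between 0.68 and 0.89 rad and value of joint guard below 0.06 rad), for 0.3 s.
At the end, for the whole second after the job is handed in: Every cylinder present rests in a pair of V-saddles (within 11 mm along the axis, 4 mm across and in height, 4.5 degrees), that strap within 0.15 rad of fully across; guard within 0.06 rad of shut; valve 45 +- 6 degrees open; all at rest (all of step 3 and ((x of cyl0 in the frame of seat0 between -0.011 and 0.011 m and y of cyl0 in the frame of seat0 between -0.004 and 0.004 m and z of cyl0 in the frame of seat0 between -0.004 and 0.004 m and angle between the x axis of cyl0 and the x axis of seat0, either way round below 0.08 rad and value of joint strap0 below 0.15 rad) or (x of cyl0 in the frame of seat1 between -0.011 and 0.011 m and y of cyl0 in the frame of seat1 between -0.004 and 0.004 m and z of cyl0 in the frame of seat1 between -0.004 and 0.004 m and angle between the x axis of cyl0 and the x axis of seat1, either way round below 0.08 rad and value of joint strap1 below 0.15 rad) or (x of cyl0 in the frame of seat2 between -0.011 and 0.011 m and y of cyl0 in the frame of seat2 between -0.004 and 0.004 m and z of cyl0 in the frame of seat2 between -0.004 and 0.004 m and angle between the x axis of cyl0 and the x axis of seat2, either way round below 0.08 rad and value of joint strap2 below 0.15 rad)) and ((x of cyl1 in the frame of seat0 between -0.011 and 0.011 m and y of cyl1 in the frame of seat0 between -0.004 and 0.004 m and z of cyl1 in the frame of seat0 between -0.004 and 0.004 m and angle between the x axis of cyl1 and the x axis of seat0, either way round below 0.08 rad and value of joint strap0 below 0.15 rad) or (x of cyl1 in the frame of seat1 between -0.011 and 0.011 m and y of cyl1 in the frame of seat1 between -0.004 and 0.004 m and z of cyl1 in the frame of seat1 between -0.004 and 0.004 m and angle between the x axis of cyl1 and the x axis of seat1, either way round below 0.08 rad and value of joint strap1 below 0.15 rad) or (x of cyl1 in the frame of seat2 between -0.011 and 0.011 m and y of cyl1 in the frame of seat2 between -0.004 and 0.004 m and z of cyl1 in the frame of seat2 between -0.004 and 0.004 m and angle between the x axis of cyl1 and the x axis of seat2, either way round below 0.08 rad and value of joint strap2 below 0.15 rad)) and ((x of cyl2 in the frame of seat0 between -0.011 and 0.011 m and y of cyl2 in the frame of seat0 between -0.004 and 0.004 m and z of cyl2 in the frame of seat0 between -0.004 and 0.004 m and angle between the x axis of cyl2 and the x axis of seat0, either way round below 0.08 rad and value of joint strap0 below 0.15 rad) or (x of cyl2 in the frame of seat1 between -0.011 and 0.011 m and y of cyl2 in the frame of seat1 between -0.004 and 0.004 m and z of cyl2 in the frame of seat1 between -0.004 and 0.004 m and angle between the x axis of cyl2 and the x axis of seat1, either way round below 0.08 rad and value of joint strap1 below 0.15 rad) or (x of cyl2 in the frame of seat2 between -0.011 and 0.011 m and y of cyl2 in the frame of seat2 between -0.004 and 0.004 m and z of cyl2 in the frame of seat2 between -0.004 and 0.004 m and angle between the x axis of cyl2 and the x axis of seat2, either way round below 0.08 rad and value of joint strap2 below 0.15 rad)) and linear speed of each of cyl0, cyl1, cyl2 below 0.02 m/s); the robot touches nothing.
It fails at once if the guard slams: it falls or is shoved faster than 1.2 rad/s over the last 0.5 rad (value of joint guard below 0.5 rad and velocity of joint guard below -1.2 rad/s).
It fails at once if the valve is opened (past 0.35 rad) while the guard is not shut (value of joint valve above 0.35 rad and value of joint guard above 0.1 rad).
It fails at once if the paint can is moved more than 30 mm (distance of paint_can from where it was at the start of the episode above 0.03 m).
It fails at once if the jar is moved more than 30 mm (distance of oil_jar from where it was at the start of the episode above 0.03 m).
It fails at once if the screwdriver is moved more than 30 mm (distance of driver from where it was at the start of the episode above 0.03 m).
Of cyl0, cyl1, cyl2 only 2 to 3 are there at a start; the rules pass over those that are not, and their reading is None.
At some moment in a run one of cyl0, cyl1, cyl2 may be knocked a few centimetres aside while the robot is not near it.
It also fails if it takes over 210 s, if anything falls off the work surface, if the arm or the gripper's body presses on something with over 40 N, if the wrist force passes 120 N, or if a joint passes its speed limit or range.

## Robot

A 6-joint arm with a two-finger parallel gripper is mounted at the origin on the work surface. World frame = base frame: x ahead of the robot, y to its left, z up, the work surface at z = 0. Lengths are in m, angles in rad, forces in N, time in s.
With the tool pointing down it reaches from about 0.35 to 0.775 m from the base axis. Payload 5.5 kg.
Tool frame: the origin (TCP) lies on the front face of the gripper's body, between the roots of the fingers; the fingertips stand 73 mm ahead of it and the grasp point (between the pads) lies 54 mm ahead of it (r.finger_overhang is the distance from the TCP to the fingertips, in m); z points along the fingers, y is the line along which they close (so a half turn about z gives the same grasp; the last joint's range is limited). The gripper opens to 85 mm and grips with 20 to 120 N. Pads are 22 mm wide; open, the fingers measure 114 mm over their backs; the gripper's body (76 mm by 85 mm) begins 54 mm behind the grasp point. The pads swing forward as they close: fully open they stand 13 mm farther back than shut.
Start: joints at [-1.375, 0.313, 0.046, 1.304, 0, 1.431], TCP at [0.189, -0.543, 0.304] pointing down, gripper open.
Joint ranges: [-2.76, 2.76], [-0.86, 1.69], [-1.03, 1.26], [-2.2, 2.34], [-1.47, 1.5], [-3.14, 3.14]. Speed limits (rad/s): [2.57, 2.57, 3.14, 3.14, 3.14, 3.14].

## Interface

Orientations are given as a rotation vector (axis times angle).
In Python, from bench import telemetry, vision, r gives the robot as it stands.
- The arm moves only by the tool jog_arm, never from a script. Its argument "series" is a list of rows, each an object with "offset": the shift along the world's x, y, z scaled (see below), a list of three; "rot": the turn, a rotation vector about the world's x, y, z scaled (see below), a list of three; "jaw": the closure, from 0 (fully open) to 1 (shut). A call has 1 to 12 rows; each row is the pose to reach, as a shift and turn from the pose commanded when the call began; what a row does not reach only later rows make up. The controller multiplies each number of a shift by 0.12 m and each number of a turn by 90 degrees. A row lasts 1/10 s, in which the tool goes at most 50 mm and 8.59 degrees, less where a joint would pass 70% of its speed; a pose out of reach is approached as far as the arm can. A call with a number of a shift or a turn outside -1 to 1 is refused whole. A call with a gripper value outside its range is refused whole. The fingers move at their own pace and stop on an object; "force" is the grip in N (left out, the last holds). Time passes only in rows, so rows that repeat a pose let the fingers close. It gives the time, the measured TCP pose, the force, the opening and the grip force at its end, in the units of the state.
- telemetry.read_state(): the state, without advancing time (a new reading comes with each control period).
- vision.capture(name): name is "scene" or "top" or "wrist"; returns the picture (384x512x3 uint8, blue, green, red); there is no depth.
- vision.camera_model(name): a dict with "camera_matrix" (3x3 intrinsics, pixels), "world_from_camera" (4x4, takes a point from camera to world coordinates). Camera axes: x right, y down, z forward; pixel columns grow to the right and rows downward; lengths in m; the calibration is good to about 2 mm. A picture is of the moment at which its call begins: read the wrist's pose just before it. camera_model takes no time and is no camera call; for the wrist camera it gives the pose at the moment of the call.
- r.close_job(): hands the job in; it is judged then, once.
The state is a dict: "time_s": time; "q": joint angles; "joint_velocities": joint speeds; "joint_torque": joint torques, N m; "ee_pos": TCP position; "tool_rot": TCP orientation; "contact_force": force on the tool from outside, world axes, zero at the start; "moment": the same for the moment, N m; "gripper_width": finger opening in m; "grasp_force": force on a finger pad.
Only numpy, scipy, OpenCV 4.12 (cv2) and the standard library are available. Lean on these libraries where they do the work, as an engineer would, in place of code of your own. Each camera call takes 0.05 s, during which the arm holds its last target. There are 200 camera calls.

## Working session

There is one attempt and no reset: what is moved stays moved. The work goes in short steps, Python scripts to look and compute and a tool call to move; the robot and the scene stay as the last step left them, time stands still between calls to the robot, and variables do not carry over. Pictures are saved under pics/ and viewed, at most 14 in all, crops included, and the job is handed in when it is done.

Besides the shell and the picture viewer there is one more tool, called after "Emit:" by a JSON object that holds its "op" and its "data", one argument or row to a line. jog_arm: Moves the arm, as the interface text tells. Its arguments: {"type":"object","properties":{"series":{"type":"array","items":{"type":"object","properties":{"offset":{"type":"array","items":{"type":"number","minimum":-1,"maximum":1}},"rot":{"type":"array","items":{"type":"number","minimum":-1,"maximum":1}},"jaw":{"type":"number"}}}},"force":{"type":"number"}},"required":["series"]}

```bash
ls; mkdir -p pics
python3 - <<'E'
from bench import telemetry, vision, r
import cv2
s=telemetry.read_state(); print(s)
for n in("scene","top"):
    cv2.imwrite(f"pics/{n}0.png",vision.capture(n)); m=vision.camera_model(n); print(n,m["camera_matrix"],m["world_from_camera"])
E
```

```text
pics
{'time_s': 0.0, 'q': array([-1.37456729e+00,  3.14002048e-01,  4.49848102e-02,  1.30356566e+00,
        1.74911637e-05,  1.43116780e+00]), 'joint_velocities': array([ 1.26657230e-03, -2.17199752e-04,  9.98134520e-04,  8.91235432e-04,
       -5.18089148e-05, -7.07032458e-04]), 'joint_torque': array([ 1.25758594e-03, -4.80627036e+01,  2.98532170e+01,  1.93453190e-02,
       -2.41863745e-05,  1.29872143e-05]), 'ee_pos': array([ 0.1894154 , -0.54252016,  0.30301018]), 'tool_rot': array([-3.09563886e+00, -5.24789167e-01,  5.19157205e-05]), 'contact_force': array([ 0.46591304,  0.28063204, -0.10895417]), 'moment': array([0.02618661, 0.00976744, 0.01930676]), 'grasp_force': 0.0, 'gripper_width': 0.08503711422141817}
scene [[389.47417602   0.         256.40313977]
 [  0.         389.47417602 191.37637404]
 [  0.           0.           1.        ]] [[-0.76553521  0.48732853 -0.42007946  0.9488609 ]
 [ 0.64339239  0.57838017 -0.5015203   0.44610355]
 [-0.00143952 -0.65420737 -0.75631385  0.94371785]
 [ 0.          0.          0.          1.        ]]
top [[363.86887887   0.         259.17051917]
 [  0.         363.86887887 196.60975701]
 [  0.           0.           1.        ]] [[-0.0219914  -0.98438415  0.17465458  0.34547359]
 [-0.99974846  0.02088336 -0.00817969 -0.1055941 ]
 [ 0.00440458 -0.17479053 -0.98459579  1.03845685]
 [ 0.          0.          0.          1.        ]]
```

View pics/top0.png

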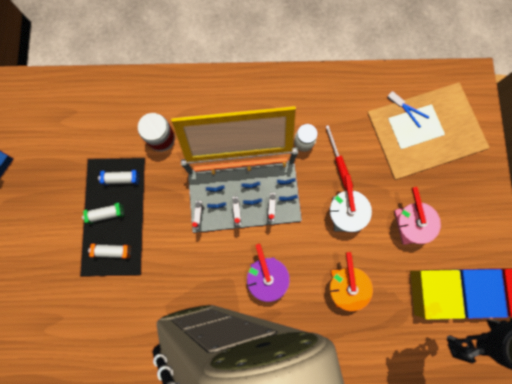

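View pics/scene0.png

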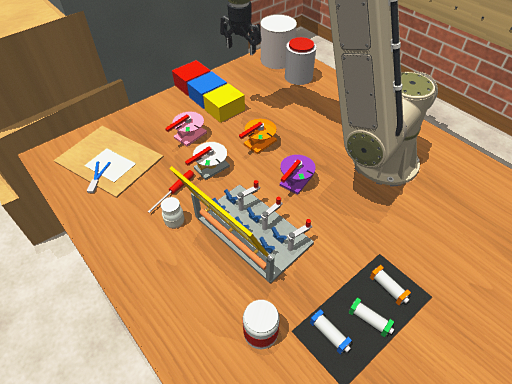

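The top view shows cylinders on the mat: blue (118,178), green (102,213) and orange (109,251). The stand is at about (245,195), with its guard leaning back behind it. Valve candidates: white disc (350,212), pink (418,224), orange (350,288), purple (267,280). The white disc fits the description, so I'll confirm it in a crop.

```bash
cat > h.py <<'E'
import numpy as np, cv2
from bench import telemetry, vision, r
def ray(n,uv,m=None):
    m=m or vision.camera_model(n); K=m["camera_matrix"];T=m["world_from_camera"]
    uv=np.atleast_2d(np.float64(uv)); d=np.c_[uv,np.ones(len(uv))]@np.linalg.inv(K).T@T[:3,:3].T
    return T[:3,3],d
def onz(n,uv,z,m=None):
    c,d=ray(n,uv,m); return c+d*((z-c[2])/d[:,2])[:,None]
def proj(n,P,m=None):
    m=m or vision.camera_model(n); T=np.linalg.inv(m["world_from_camera"]); p=np.atleast_2d(P)@T[:3,:3].T+T[:3,3]
    p=p@m["camera_matrix"].T; return p[:,:2]/p[:,2:]
def mask(img,lo,hi):
    return cv2.inRange(cv2.cvtColor(img,cv2.COLOR_BGR2HSV),np.array(lo),np.array(hi))
def blobs(mk,amin=6):
    n,l,st,c=cv2.connectedComponentsWithStats(mk)
    return [(int(st[i,4]),c[i].round(1).tolist(),st[i,:4].tolist()) for i in range(1,n) if st[i,4]>=amin]
RED=[((0,150,100),(6,255,255)),((174,150,100),(180,255,255))]
def red(img): return mask(img,*RED[0])|mask(img,*RED[1])
E
python3 - <<'E'
from h import *
a=cv2.imread("pics/top0.png")
print("blue",blobs(mask(a,(100,120,60),(125,255,255))))
print("green",blobs(mask(a,(45,100,60),(85,255,255))))
o=mask(a,(7,170,120),(22,255,255)); o[:, :85]=0;o[:,135:]=0;o[:235]=0;o[265:]=0
print("orange",blobs(o,4))
print("red",blobs(red(a)))
w=mask(a,(0,0,150),(180,60,255)); w[:150]=0
print("white",blobs(w,10))
g=mask(a,(0,0,90),(180,50,190)); 
cv2.imwrite("pics/c1.png",cv2.resize(a[95:245,160:410],None,fx=3.2,fy=3.2,interpolation=cv2.INTER_CUBIC))
E
```

```text
blue [(127, [412.9, 113.0], [403, 104, 25, 23]), (64, [2.2, 158.1], [0, 152, 7, 14]), (87, [134.3, 176.0], [131, 169, 8, 15]), (67, [101.4, 176.4], [99, 170, 6, 14]), (49, [285.3, 181.4], [278, 179, 16, 5]), (56, [249.9, 185.1], [242, 183, 17, 5]), (51, [215.3, 188.6], [207, 186, 17, 5]), (50, [287.2, 197.9], [280, 196, 17, 5]), (52, [252.3, 201.6], [244, 199, 17, 5]), (50, [216.3, 205.4], [208, 203, 17, 5]), (1991, [484.1, 293.2], [461, 269, 47, 49])]
green [(28, [338.3, 199.0], [335, 196, 7, 7]), (87, [118.3, 208.7], [114, 202, 9, 15]), (54, [85.7, 216.1], [84, 209, 6, 14]), (29, [405.4, 213.2], [402, 210, 8, 7]), (38, [253.1, 271.0], [249, 268, 9, 7]), (28, [337.9, 277.8], [335, 275, 7, 7])]
orange [(54, [91.7, 249.7], [89, 243, 7, 14]), (59, [125.0, 251.3], [122, 245, 6, 13])]
red [(404, [345.4, 179.5], [335, 155, 20, 56]), (223, [418.5, 204.8], [412, 187, 14, 36]), (15, [270.7, 216.3], [269, 215, 5, 4]), (15, [236.7, 220.3], [235, 219, 5, 4]), (21, [194.4, 224.4], [192, 223, 6, 4]), (192, [262.3, 261.4], [256, 244, 14, 38]), (207, [350.4, 270.7], [346, 252, 10, 39]), (238, [508.7, 287.4], [504, 269, 8, 49])]
white [(11, [294.4, 150.9], [293, 150, 4, 3]), (12, [183.2, 162.1], [182, 161, 4, 4]), (3236, [244.7, 203.6], [190, 167, 111, 63]), (245, [117.3, 176.6], [104, 172, 27, 10]), (1136, [350.8, 212.5], [330, 191, 42, 41]), (262, [101.5, 212.6], [88, 206, 28, 14]), (14, [408.2, 213.4], [405, 209, 6, 9]), (27, [421.7, 224.1], [418, 221, 9, 6]), (272, [108.0, 250.2], [95, 245, 27, 11]), (34, [268.6, 281.3], [264, 276, 9, 9]), (21, [350.7, 290.8], [348, 287, 8, 7]), (40, [158.6, 358.3], [154, 355, 13, 11]), (59, [163.1, 370.7], [157, 366, 16, 14]), (48, [275.8, 381.7], [266, 379, 18, 5])]
```

View pics/c1.png

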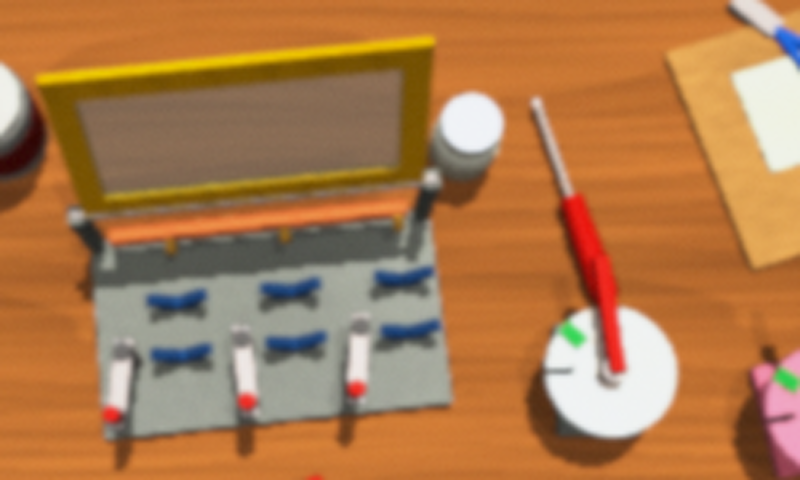

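The white-disc valve is confirmed: disc at (350,212), green mark at (338,199), red handle pointing up in the image at shut. The screwdriver tip sits right behind the handle. Now I'll turn these pixels into coordinates.

Run:
```python
from h import *
np.set_printoptions(precision=4,suppress=True)
f=np.array([[285.3,181.4],[249.9,185.1],[215.3,188.6]]);n=np.array([[287.2,197.9],[252.3,201.6],[216.3,205.4]])
F=onz("top",f,.042);N=onz("top",n,.042);print("saddles",F,N,"seat",(F+N)/2)
d=F[2]-F[0];print("yaw from row",np.arctan2(-d[0],d[1]), "len",np.linalg.norm(F-N,axis=1),np.linalg.norm(np.diff(F,axis=0),axis=1))
P=onz("top",[[270.7,216.3],[236.7,220.3],[194.4,224.4]],.100);print("pins",P)
for nm,a,b in(("blue",[134.3,176.0],[101.4,176.4]),("green",[118.3,208.7],[85.7,216.1]),("orange",[91.7,249.7],[125,251.3])):
    q=onz("top",[a,b],.034);print(nm,q.mean(0),np.linalg.norm(q[0]-q[1]),"axis yaw",np.arctan2(*(q[0]-q[1])[1::-1]))
v=onz("top",[[350.8,212.2]],.066)[0];g=onz("top",[[338.3,199.]],.066)[0];print("valve",v,"green",g,np.degrees(np.arctan2(*(g-v)[1::-1])),np.linalg.norm((g-v)[:2]))
print("can, jar tops",onz("top",[[153,125]],.1),onz("top",[[307,131]],.08))
print("screwdriver",onz("top",[[328,128],[338,157],[348,190]],.012))
m=vision.camera_model("wrist");print(m);s=telemetry.read_state();from scipy.spatial.transform import Rotation as R
T=np.eye(4);T[:3,:3]=R.from_rotvec(s["tool_rot"]).as_matrix();T[:3,3]=s["ee_pos"];print(T,np.linalg.inv(T)@m["world_from_camera"])
```

```text
saddles [[ 0.564  -0.1881  0.042 ]
 [ 0.5555 -0.0887  0.042 ]
 [ 0.5475  0.008   0.042 ]] [[ 0.5169 -0.1917  0.042 ]
 [ 0.5086 -0.0945  0.042 ]
 [ 0.5     0.0053  0.042 ]] seat [[ 0.5405 -0.1899  0.042 ]
 [ 0.532  -0.0916  0.042 ]
 [ 0.5238  0.0067  0.042 ]]
yaw from row 0.08365746419394302 len [0.0472 0.0473 0.0476] [0.0997 0.097 ]
pins [[ 0.4594 -0.1422  0.1   ]
 [ 0.4509 -0.0539  0.1   ]
 [ 0.4426  0.0554  0.1   ]]
blue [0.5907 0.2842 0.034 ] 0.09277345654740368 axis yaw -1.5792465130315128
green [0.4884 0.3233 0.034 ] 0.09119012729797096 axis yaw -1.3630848106879998
orange [0.3832 0.3005 0.034 ] 0.09105792130405915 axis yaw 1.5014934950594836
valve [ 0.47   -0.3598  0.066 ] green [ 0.5068 -0.3282  0.066 ] 40.63043863038896 0.048479288891469505
can, jar tops [[0.7151 0.17   0.1   ]] [[ 0.6969 -0.2498  0.08  ]]
screwdriver [[ 0.7299 -0.3228  0.012 ]
 [ 0.6403 -0.3472  0.012 ]
 [ 0.5414 -0.3701  0.012 ]]
{'camera_matrix': array([[319.7614,   0.    , 252.3946],
       [  0.    , 319.7614, 187.166 ],
       [  0.    ,   0.    ,   1.    ]]), 'world_from_camera': array([[ 0.3301, -0.8948, -0.3005,  0.266 ],
       [-0.9439, -0.3138, -0.1026, -0.5151],
       [-0.0025,  0.3175, -0.9482,  0.3734],
       [ 0.    ,  0.    ,  0.    ,  1.    ]])}
[[ 0.9442  0.3295 -0.0003  0.1894]
 [ 0.3295 -0.9442  0.0016 -0.5426]
 [ 0.0002 -0.0017 -1.      0.3031]
 [ 0.      0.      0.      1.    ]] [[ 0.0007 -0.9482 -0.3177  0.0814]
 [ 1.      0.0009 -0.0006 -0.0009]
 [ 0.0008 -0.3177  0.9482 -0.0703]
 [ 0.      0.      0.      1.    ]]
```

Emit:
{"op": "jog_arm", "data": {
  "series": [
    {"offset":[0.4,0.4,0],"rot":[0,0,0.07],"jaw":0},
    {"offset":[0.7,0.7,0],"rot":[0,0,0.14],"jaw":0},
    {"offset":[1,1,0],"rot":[0,0,0.2],"jaw":0},
    {"offset":[1,1,0],"rot":[0,0,0.2],"jaw":0}
  ]
}}

```text
time_s: 0.5
ee_pos: [0.3113, -0.4197, 0.3036]
tool_rot: [-2.973, -1.01, -0.001]
contact_force: [0.2, -0.5, -0.5]
gripper_width: 0.0855
grasp_force: 0.0
```

Emit:
{"op": "jog_arm", "data": {
  "series": [
    {"offset":[0.4,0.4,0],"rot":[0,0,0.07],"jaw":0},
    {"offset":[0.7,0.7,0],"rot":[0,0,0.14],"jaw":0},
    {"offset":[1,1,0],"rot":[0,0,0.2],"jaw":0},
    {"offset":[1,1,0],"rot":[0,0,0.2],"jaw":0}
  ]
}}

```text
time_s: 0.9
ee_pos: [0.4314, -0.2997, 0.3036]
tool_rot: [-2.778, -1.464, -0.001]
contact_force: [-0.6, -1.0, -0.2]
gripper_width: 0.0851
grasp_force: 0.0
```

Emit:
{"op": "jog_arm", "data": {
  "series": [
    {"offset":[0,0.4,0],"rot":[0,0,0.07],"jaw":0},
    {"offset":[0,0.8,0],"rot":[0,0,0.14],"jaw":0},
    {"offset":[0,1,0],"rot":[0,0,0.2],"jaw":0}
  ]
}}

```text
time_s: 1.2
ee_pos: [0.4287, -0.1796, 0.3034]
tool_rot: [-2.513, -1.881, 0.0]
contact_force: [-0.8, -1.0, -0.2]
gripper_width: 0.0856
grasp_force: 0.0
```

Emit:
{"op": "jog_arm", "data": {
  "series": [
    {"offset":[0,0.4,0],"rot":[0,0,0.07],"jaw":0},
    {"offset":[0,0.8,0],"rot":[0,0,0.14],"jaw":0},
    {"offset":[0,1,0],"rot":[0,0,0.19],"jaw":0}
  ]
}}

```text
time_s: 1.5
ee_pos: [0.4284, -0.0599, 0.3037]
tool_rot: [-2.207, -2.234, -0.0]
contact_force: [0.7, 0.5, 0.6]
gripper_width: 0.0855
grasp_force: 0.0
```

Emit:
{"op": "jog_arm", "data": {
  "series": [
    {"offset":[0,0.4,0],"jaw":0},
    {"offset":[0,0.8,0],"jaw":0},
    {"offset":[0,1,0],"jaw":0}
  ]
}}

```text
$.series[0]: bad value
```

Emit:
{"op": "jog_arm", "data": {
  "series": [
    {"offset":[0,0.4,0],"jaw":0},
    {"offset":[0,0.8,0],"jaw":0},
    {"offset":[0,1,0],"jaw":0},
    {"offset":[0,1,0],"jaw":0},
    {"offset":[0,1,0],"jaw":0}
  ]
}}

```text
$.series[0]: bad value
```

Emit:
{"op": "jog_arm", "data": {
  "series": [
    {"offset":[0,0.4,0],"rot":[0,0,0],"jaw":0},
    {"offset":[0,0.8,0],"rot":[0,0,0],"jaw":0},
    {"offset":[0,1,0],"rot":[0,0,0],"jaw":0}
  ]
}}

```text
time_s: 1.8
ee_pos: [0.4286, 0.0599, 0.3037]
tool_rot: [-2.211, -2.23, -0.0]
contact_force: [0.1, -0.8, -0.5]
gripper_width: 0.0856
grasp_force: 0.0
```

Emit:
{"op": "jog_arm", "data": {
  "series": [
    {"offset":[0.2,0.4,0],"rot":[0,0,0],"jaw":0},
    {"offset":[0.5,0.8,0],"rot":[0,0,0],"jaw":0},
    {"offset":[0.5,1,0],"rot":[0,0,0],"jaw":0},
    {"offset":[0.5,1,0],"rot":[0,0,0],"jaw":0},
    {"offset":[0.5,1,0],"rot":[0,0,0],"jaw":0}
  ]
}}

```text
time_s: 2.3
ee_pos: [0.4891, 0.1778, 0.3031]
tool_rot: [-2.212, -2.23, 0.003]
contact_force: [-0.4, -0.3, -0.9]
gripper_width: 0.0852
grasp_force: 0.0
```

Run:
```python
from h import *
cv2.imwrite("pics/w1.png",vision.capture("wrist")); s=telemetry.read_state();print(s["ee_pos"],s["tool_rot"],s["q"])
```

```text
[0.48895627 0.17698767 0.30336021] [-2.21377289 -2.22838411  0.00232708] [ 1.93026571e-01  2.07739836e-01 -9.51885507e-02  1.26937244e+00
 -4.21178424e-04  1.75724480e+00]
```

View pics/w1.png

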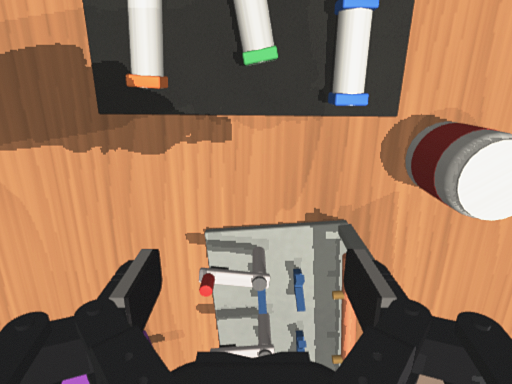

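The wrist view shows the ends of all three cylinders: orange (147,80), green (260,55), blue (350,98). The paint can is at (480,175) and stand station 2 at (290,290). I'll shift over the mat and measure.

Emit:
{"op": "jog_arm", "data": {
  "series": [
    {"offset":[0,0.3,0],"rot":[0,0,0],"jaw":0},
    {"offset":[0,0.55,0],"rot":[0,0,0],"jaw":0},
    {"offset":[0,0.55,0],"rot":[0,0,0],"jaw":0},
    {"offset":[0,0.55,0],"rot":[0,0,0],"jaw":0}
  ]
}}

```text
time_s: 2.75
ee_pos: [0.4892, 0.2422, 0.3039]
tool_rot: [2.215, 2.227, -0.001]
contact_force: [-0.5, -1.3, -0.1]
gripper_width: 0.0856
grasp_force: 0.0
```

```bash
cat >> h.py <<'E'
from scipy.spatial.transform import Rotation as R
CAP={"blue":((100,140,70),(125,255,255)),"green":((45,110,60),(85,255,255)),"orange":((7,190,170),(18,255,255))}
def cyl(img,col,m,zw=.021):
    """barrel centre (silhouette midline at axis height) and axis yaw, from white blob between caps"""
    w=mask(img,(0,0,140),(180,60,255)); c=mask(img,*CAP[col])
    best=None
    for cn in cv2.findContours(w,cv2.RETR_EXTERNAL,cv2.CHAIN_APPROX_NONE)[0]:
        if cv2.contourArea(cn)<400: continue
        k=np.zeros_like(w);cv2.drawContours(k,[cn],-1,255,9)
        n=int((k&c>0).sum())
        if best is None or n>best[0]: best=(n,cn)
    cn=best[1];box=cv2.boxPoints(cv2.minAreaRect(cn))
    P=onz("wrist",box,zw,m);e=[P[1]-P[0],P[2]-P[1]];L=[np.linalg.norm(v) for v in e];a=e[int(np.argmax(L))]
    yaw=np.arctan2(a[1],a[0])%np.pi
    return P.mean(0),max(L),min(L),yaw,best[0]
E
python3 - <<'E'
from h import *
np.set_printoptions(precision=4,suppress=True)
s=telemetry.read_state();m=vision.camera_model("wrist");a=vision.capture("wrist");cv2.imwrite("pics/w2.png",a);print(s["ee_pos"],s["q"])
for c in CAP:
    print(c,*cyl(a,c,m)); print([(b[0],b[1],onz("wrist",[b[1]],.036,m)[0]) for b in blobs(mask(a,*CAP[c]),60)])
E
```

```text
[0.4892 0.2422 0.3039] [ 0.3128  0.2567 -0.0306  1.284  -0.0006  1.8781]
blue [0.5889 0.2854 0.021 ] 0.08093047170128888 0.03052297553149513 1.5622032393349814 312
[(467, [349.3, 73.9], array([0.5843, 0.3311, 0.036 ])), (370, [341.5, 159.7], array([0.5849, 0.2435, 0.036 ])), (182, [296.4, 333.0], array([0.5476, 0.0096, 0.036 ])), (74, [261.0, 345.0], array([ 0.5014, -0.0107,  0.036 ]))]
green [0.4861 0.3269 0.021 ] 0.08086630460967736 0.03056600244628818 1.7906912066405087 304
[(468, [241.0, 30.0], array([0.4766, 0.37  , 0.036 ])), (359, [258.3, 121.8], array([0.4942, 0.2834, 0.036 ]))]
orange [0.4599 0.0407 0.021 ] 0.05770419572690624 0.03856848124460402 3.050232340354283 0
[]
```

View pics/w2.png

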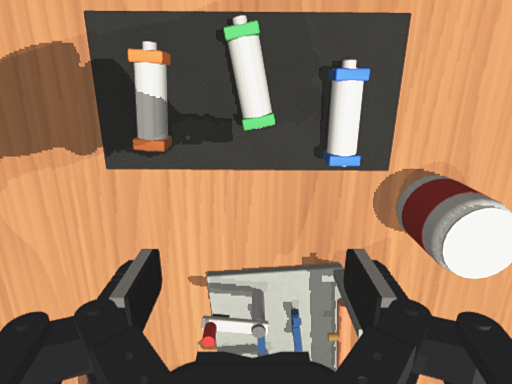

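Emit:
{"op": "jog_arm", "data": {
  "series": [
    {"offset":[0.4,0.2,-0.3],"rot":[0,0,0],"jaw":0},
    {"offset":[0.83,0.37,-0.6],"rot":[0,0,0],"jaw":0},
    {"offset":[0.83,0.37,-0.9],"rot":[0,0,0],"jaw":0},
    {"offset":[0.83,0.37,-0.9],"rot":[0,0,0],"jaw":0}
  ]
}}

```text
time_s: 3.2
ee_pos: [0.589, 0.2853, 0.1897]
tool_rot: [-2.215, -2.223, 0.011]
contact_force: [-0.7, -0.5, -0.3]
gripper_width: 0.0855
grasp_force: 0.0
```

Emit:
{"op": "jog_arm", "data": {
  "series": [
    {"offset":[0,0,-0.3],"rot":[0,0,-0.01],"jaw":0},
    {"offset":[0,0,-0.6],"rot":[0,0,-0.01],"jaw":0},
    {"offset":[0,0,-0.85],"rot":[0,0,-0.01],"jaw":0},
    {"offset":[0,0,-0.98],"rot":[0,0,-0.01],"jaw":0},
    {"offset":[0,0,-0.98],"rot":[0,0,-0.01],"jaw":0}
  ]
}}

```text
time_s: 3.7
ee_pos: [0.5872, 0.2854, 0.0766]
tool_rot: [-2.233, -2.207, 0.008]
contact_force: [-0.6, -0.4, -0.1]
gripper_width: 0.0855
grasp_force: 0.0
```

Emit:
{"op": "jog_arm", "data": {
  "series": [
    {"offset":[0,0,0],"rot":[0,0,0],"jaw":0.4},
    {"offset":[0,0,0],"rot":[0,0,0],"jaw":0.6},
    {"offset":[0,0,0],"rot":[0,0,0],"jaw":0.8},
    {"offset":[0,0,0],"rot":[0,0,0],"jaw":0.8},
    {"offset":[0,0,0],"rot":[0,0,0],"jaw":0.8},
    {"offset":[0,0,0],"rot":[0,0,0],"jaw":0.8}
  ],
  "force": 60
}}

```text
time_s: 4.3
ee_pos: [0.5897, 0.2877, 0.0802]
tool_rot: [2.231, 2.21, 0.003]
contact_force: [-1.6, -1.0, 6.8]
gripper_width: 0.0299
grasp_force: 59.8
```

Emit:
{"op": "jog_arm", "data": {
  "series": [
    {"offset":[0,0,0.1],"rot":[0,0,0],"jaw":0.8},
    {"offset":[0,0,0.4],"rot":[0,0,0],"jaw":0.8},
    {"offset":[0,0,0.7],"rot":[0,0,0],"jaw":0.8},
    {"offset":[0,0,1],"rot":[0,0,0],"jaw":0.8},
    {"offset":[0,0,1],"rot":[0,0,0],"jaw":0.8},
    {"offset":[0,0,1],"rot":[0,0,0],"jaw":0.8}
  ]
}}

```text
time_s: 4.9
ee_pos: [0.5894, 0.2877, 0.1996]
tool_rot: [2.231, 2.21, 0.003]
contact_force: [-0.1, 0.5, -4.0]
gripper_width: 0.0303
grasp_force: 60.1
```

Run:
```python
from h import *
s=telemetry.read_state();a=vision.capture("wrist");cv2.imwrite("pics/w3.png",a);print(s["ee_pos"],s["tool_rot"],s["contact_force"])
```

```text
[0.58943613 0.28767316 0.19963038] [2.23138127 2.20991677 0.00326954] [-0.07854961  0.51167334 -4.02076567]
```

View pics/w3.png

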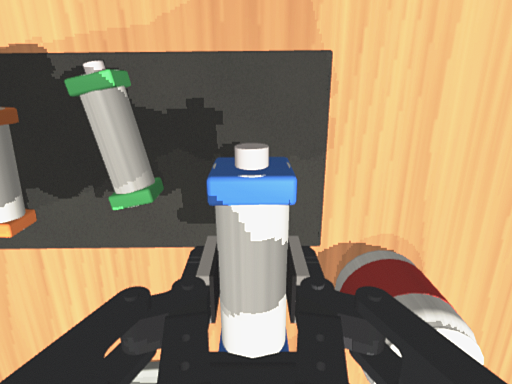

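Run:
```python
from h import *
m=vision.camera_model("wrist")
print(onz("wrist",[[252,204],[252,180],[209,204],[297,204]],.1574,m))
```

```text
[[0.58826086 0.32606558 0.1574    ]
 [0.58834922 0.33539611 0.1574    ]
 [0.57228062 0.32619787 0.1574    ]
 [0.6049743  0.32592723 0.1574    ]]
```

Emit:
{"op": "jog_arm", "data": {
  "series": [
    {"offset":[-0.2,-0.2,0.2],"rot":[0,0,0.09],"jaw":0.8},
    {"offset":[-0.5,-0.5,0.3],"rot":[0,0,0.18],"jaw":0.8},
    {"offset":[-0.7,-0.7,0.3],"rot":[0,0,0.27],"jaw":0.8},
    {"offset":[-0.7,-0.9,0.3],"rot":[0,0,0.36],"jaw":0.8},
    {"offset":[-0.7,-1,0.3],"rot":[0,0,0.45],"jaw":0.8}
  ]
}}

```text
time_s: 5.45
ee_pos: [0.5028, 0.1658, 0.2325]
tool_rot: [-1.321, -2.847, 0.004]
contact_force: [-0.2, 0.2, -3.5]
gripper_width: 0.0304
grasp_force: 60.2
```

Emit:
{"op": "jog_arm", "data": {
  "series": [
    {"offset":[-0.1,-0.2,0],"rot":[0,0,0.09],"jaw":0.8},
    {"offset":[-0.2,-0.4,0],"rot":[0,0,0.18],"jaw":0.8},
    {"offset":[-0.2,-0.6,0],"rot":[0,0,0.27],"jaw":0.8},
    {"offset":[-0.2,-0.8,0],"rot":[0,0,0.36],"jaw":0.8},
    {"offset":[-0.2,-1,0],"rot":[0,0,0.45],"jaw":0.8}
  ]
}}

```text
time_s: 5.95
ee_pos: [0.4795, 0.0467, 0.2324]
tool_rot: [-0.252, -3.127, -0.0]
contact_force: [-0.5, -0.9, -2.7]
gripper_width: 0.0305
grasp_force: 60.3
```

Emit:
{"op": "jog_arm", "data": {
  "series": [
    {"offset":[0,-0.3,0],"rot":[0,0,0.08],"jaw":0.8},
    {"offset":[0,-0.6,0],"rot":[0,0,0.16],"jaw":0.8},
    {"offset":[0,-0.9,0],"rot":[0,0,0.16],"jaw":0.8},
    {"offset":[0,-1,0],"rot":[0,0,0.16],"jaw":0.8}
  ]
}}

```text
time_s: 6.35
ee_pos: [0.48, -0.075, 0.2325]
tool_rot: [0.127, -3.136, -0.001]
contact_force: [-0.7, -0.1, -2.8]
gripper_width: 0.0298
grasp_force: 60.5
```

Emit:
{"op": "jog_arm", "data": {
  "series": [
    {"offset":[0.1,-0.3,0],"rot":[0,0,0],"jaw":0.8},
    {"offset":[0.3,-0.6,0],"rot":[0,0,0],"jaw":0.8},
    {"offset":[0.5,-0.9,0],"rot":[0,0,0],"jaw":0.8},
    {"offset":[0.5,-1,0],"rot":[0,0,0],"jaw":0.8},
    {"offset":[0.5,-1,0],"rot":[0,0,0],"jaw":0.8},
    {"offset":[0.5,-1,0],"rot":[0,0,0],"jaw":0.8}
  ]
}}

```text
time_s: 6.95
ee_pos: [0.5399, -0.1915, 0.2328]
tool_rot: [0.132, -3.136, -0.004]
contact_force: [-0.2, 0.2, -3.7]
gripper_width: 0.0303
grasp_force: 60.6
```

Run:
```python
from h import *
s=telemetry.read_state();m=vision.camera_model("wrist");a=vision.capture("wrist");cv2.imwrite("pics/w4.png",a);print(s["ee_pos"],s["tool_rot"],s["contact_force"],s["q"][5])
y=R.from_rotvec(s["tool_rot"]).as_matrix()[:2,0];print("yaw",np.arctan2(y[1],y[0])%(2*np.pi))
for b in blobs(mask(a,*CAP["blue"]),30): print(b,onz("wrist",[b[1]],.040,m)[0])
for b in blobs(red(a),20): print("red",b,onz("wrist",[b[1]],.095,m)[0])
```

```text
[ 0.53992166 -0.19148587  0.23279131] [ 0.13217477 -3.13561598 -0.00409345] [-0.16379399  0.22228368 -3.70243156] -0.565444865446031
yaw 3.22585245050244
(514, [375.1, 154.1], [342, 145, 63, 17]) [ 0.50718617 -0.08937784  0.04      ]
(424, [490.5, 153.4], [465, 145, 47, 17]) [0.49843789 0.00720566 0.04      ]
(3450, [251.1, 183.3], [207, 150, 90, 55]) [ 0.54151822 -0.19095868  0.04      ]
(427, [367.3, 206.9], [337, 197, 60, 19]) [ 0.55474816 -0.08653073  0.04      ]
(511, [480.0, 206.5], [448, 196, 61, 20]) [0.54601951 0.01311322 0.04      ]
(37, [284.9, 346.8], [281, 340, 7, 11]) [ 0.71592114 -0.1411372   0.04      ]
red (2587, [16.0, 154.8], [0, 75, 40, 146]) [ 0.51751392 -0.34914009  0.095     ]
red (390, [490.9, 88.1], [480, 77, 23, 23]) [ 0.44961233 -0.04851658  0.095     ]
red (366, [343.8, 89.3], [334, 79, 21, 22]) [ 0.45810016 -0.13990794  0.095     ]
red (2525, [74.2, 207.7], [45, 160, 58, 100]) [ 0.552387   -0.31415381  0.095     ]
```

View pics/w4.png

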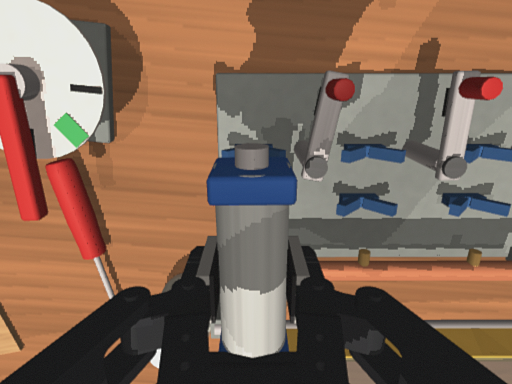

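Emit:
{"op": "jog_arm", "data": {
  "series": [
    {"offset":[0,0.01,-0.2],"rot":[0,0,0],"jaw":0.8},
    {"offset":[0,0.01,-0.5],"rot":[0,0,0],"jaw":0.8},
    {"offset":[0,0.01,-0.8],"rot":[0,0,0],"jaw":0.8},
    {"offset":[0,0.01,-0.93],"rot":[0,0,0],"jaw":0.8},
    {"offset":[0,0.01,-0.95],"rot":[0,0,0],"jaw":0.8},
    {"offset":[0,0.01,-0.95],"rot":[0,0,0],"jaw":0.8}
  ]
}}

```text
time_s: 7.6
ee_pos: [0.5407, -0.1902, 0.1204]
tool_rot: [0.135, -3.138, -0.001]
contact_force: [-0.9, -0.3, -2.6]
gripper_width: 0.0304
grasp_force: 60.6
```

Emit:
{"op": "jog_arm", "data": {
  "series": [
    {"offset":[0,0,-0.03],"rot":[0,0,0],"jaw":0.8},
    {"offset":[0,0,-0.06],"rot":[0,0,0],"jaw":0.8},
    {"offset":[0,0,-0.09],"rot":[0,0,0],"jaw":0.8},
    {"offset":[0,0,-0.09],"rot":[0,0,0],"jaw":0.8},
    {"offset":[0,0,-0.09],"rot":[0,0,0],"jaw":0.8}
  ]
}}

```text
time_s: 8.1
ee_pos: [0.541, -0.1913, 0.1095]
tool_rot: [0.133, -3.139, -0.0]
contact_force: [-0.1, -0.9, -3.0]
gripper_width: 0.0304
grasp_force: 60.6
```

Emit:
{"op": "jog_arm", "data": {
  "series": [
    {"offset":[0,0,-0.01],"rot":[0,0,0],"jaw":0.8},
    {"offset":[0,0,-0.02],"rot":[0,0,0],"jaw":0.8},
    {"offset":[0,0,-0.02],"rot":[0,0,0],"jaw":0.8}
  ]
}}

```text
time_s: 8.4
ee_pos: [0.5413, -0.1914, 0.1082]
tool_rot: [-0.133, 3.138, -0.0]
contact_force: [-1.5, 1.3, 3.7]
gripper_width: 0.0302
grasp_force: 61.6
```

Emit:
{"op": "jog_arm", "data": {
  "series": [
    {"offset":[0,0,0],"rot":[0,0,0],"jaw":0.6},
    {"offset":[0,0,0],"rot":[0,0,0],"jaw":0.5},
    {"offset":[0,0,0],"rot":[0,0,0],"jaw":0.42},
    {"offset":[0,0,0],"rot":[0,0,0],"jaw":0.42},
    {"offset":[0,0,0.1],"rot":[0,0,0],"jaw":0.42},
    {"offset":[0,0,0.4],"rot":[0,0,0],"jaw":0.42},
    {"offset":[0,0,0.8],"rot":[0,0,0],"jaw":0.42},
    {"offset":[-0.1,0,1],"rot":[0,0,0],"jaw":0.42},
    {"offset":[-0.1,0,1],"rot":[0,0,0],"jaw":0.42},
    {"offset":[-0.1,0,1],"rot":[0,0,0],"jaw":0.42}
  ]
}}

```text
time_s: 9.4
ee_pos: [0.5294, -0.1915, 0.2283]
tool_rot: [-0.132, 3.137, -0.002]
contact_force: [-0.2, -0.3, -0.4]
gripper_width: 0.0498
grasp_force: 0.0
```

Run:
```python
from h import *
np.set_printoptions(precision=4,suppress=True)
s=telemetry.read_state();m=vision.camera_model("wrist");a=vision.capture("wrist");cv2.imwrite("pics/w5.png",a);print(s["ee_pos"],s["tool_rot"],s["contact_force"])
for b in blobs(mask(a,*CAP["blue"]),30): print(b,onz("wrist",[b[1]],.045,m)[0])
for b in blobs(red(a),20): print("red",b,onz("wrist",[b[1]],.095,m)[0])
```

```text
[ 0.5294 -0.1915  0.2283] [-0.1322  3.1367 -0.0017] [-0.1896 -0.3073 -0.4013]
(740, [254.6, 150.5], [232, 138, 46, 22]) [ 0.5011 -0.1914  0.045 ]
(507, [375.2, 166.6], [342, 158, 64, 17]) [ 0.506  -0.0919  0.045 ]
(399, [490.8, 165.8], [466, 158, 46, 17]) [0.4973 0.0021 0.045 ]
(101, [226.8, 168.5], [222, 163, 11, 12]) [ 0.5179 -0.2128  0.045 ]
(104, [278.8, 168.4], [274, 162, 11, 13]) [ 0.5142 -0.1703  0.045 ]
(420, [368.2, 218.9], [337, 208, 60, 20]) [ 0.5526 -0.0883  0.045 ]
(505, [481.5, 218.7], [449, 208, 62, 20]) [0.544  0.0092 0.045 ]
(85, [228.3, 221.6], [224, 216, 10, 12]) [ 0.5654 -0.2086  0.045 ]
(81, [277.6, 222.1], [273, 216, 10, 12]) [ 0.5622 -0.166   0.045 ]
(510, [254.0, 255.0], [234, 244, 41, 19]) [ 0.5962 -0.1836  0.045 ]
red (2473, [15.4, 172.2], [0, 91, 40, 145]) [ 0.5185 -0.3488  0.095 ]
red (389, [492.7, 105.5], [482, 95, 23, 22]) [ 0.4499 -0.0485  0.095 ]
red (361, [343.7, 106.4], [334, 96, 21, 22]) [ 0.4583 -0.1401  0.095 ]
red (2508, [73.9, 218.3], [45, 171, 58, 99]) [ 0.5488 -0.3133  0.095 ]
```

View pics/w5.png

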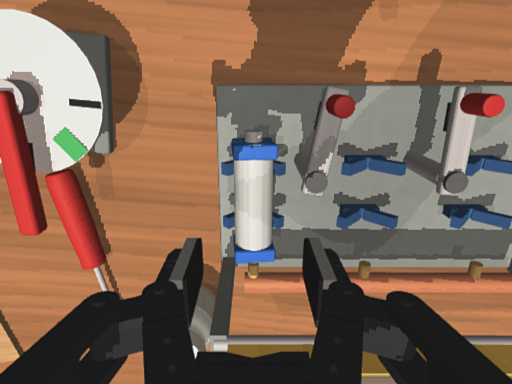

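Blue is seated in station 0 (caps at (254,150) and (254,255), saddles either side of it). Next I'll go back to the mat and look again.

Emit:
{"op": "jog_arm", "data": {
  "series": [
    {"offset":[-0.2,0.3,0.3],"rot":[0,0,-0.08],"jaw":0.2},
    {"offset":[-0.4,0.6,0.5],"rot":[0,0,-0.16],"jaw":0},
    {"offset":[-0.4,0.92,0.5],"rot":[0,0,-0.23],"jaw":0}
  ]
}}

```text
time_s: 9.75
ee_pos: [0.4799, -0.0806, 0.2883]
tool_rot: [0.445, 3.11, -0.0]
contact_force: [1.3, 0.5, 0.9]
gripper_width: 0.0853
grasp_force: 0.0
```

Emit:
{"op": "jog_arm", "data": {
  "series": [
    {"offset":[-0.1,0.3,0],"rot":[0,0,-0.08],"jaw":0},
    {"offset":[-0.2,0.6,0],"rot":[0,0,-0.16],"jaw":0},
    {"offset":[-0.2,0.92,0],"rot":[0,0,-0.23],"jaw":0}
  ]
}}

```text
time_s: 10.05
ee_pos: [0.4551, 0.0309, 0.2857]
tool_rot: [-0.993, -2.977, 0.001]
contact_force: [0.3, -0.1, -0.3]
gripper_width: 0.0855
grasp_force: 0.0
```

Emit:
{"op": "jog_arm", "data": {
  "series": [
    {"offset":[-0.1,0.3,0],"rot":[0,0,-0.08],"jaw":0},
    {"offset":[-0.15,0.6,0],"rot":[0,0,-0.16],"jaw":0},
    {"offset":[-0.15,0.92,0],"rot":[0,0,-0.23],"jaw":0}
  ]
}}

```text
time_s: 10.35
ee_pos: [0.4375, 0.1412, 0.2857]
tool_rot: [-1.511, -2.751, 0.003]
contact_force: [1.0, -0.1, 0.3]
gripper_width: 0.0851
grasp_force: 0.0
```

Emit:
{"op": "jog_arm", "data": {
  "series": [
    {"offset":[0,0.3,0],"rot":[0,0,-0.08],"jaw":0},
    {"offset":[0,0.6,0],"rot":[0,0,-0.16],"jaw":0},
    {"offset":[0,0.92,0],"rot":[0,0,-0.23],"jaw":0},
    {"offset":[0,0.92,0],"rot":[0,0,-0.23],"jaw":0},
    {"offset":[0,0.92,0],"rot":[0,0,-0.23],"jaw":0}
  ]
}}

```text
time_s: 10.85
ee_pos: [0.4383, 0.2508, 0.2855]
tool_rot: [-1.971, -2.445, 0.005]
contact_force: [-0.6, -1.0, 0.6]
gripper_width: 0.0857
grasp_force: 0.0
```

```bash
cat >> h.py <<'E'
def look(cols):
    np.set_printoptions(precision=4,suppress=True)
    s=telemetry.read_state();m=vision.camera_model("wrist");a=vision.capture("wrist")
    x=R.from_rotvec(s["tool_rot"]).as_matrix()[:2,0];print(s["time_s"],"tcp",s["ee_pos"],"yaw",np.arctan2(x[1],x[0])%(2*np.pi),"cam",m["world_from_camera"][:3,3])
    for c in cols:
        print(c,[(b[0],b[1],onz("wrist",[b[1]],.036,m)[0]) for b in blobs(mask(a,*CAP[c]),60)])
    return a,m
E
python3 - <<'E'
from h import *
a,m=look(["green","orange"]);cv2.imwrite("pics/w6.png",a)
print(cyl(a,"green",m))
hs=cv2.cvtColor(a,cv2.COLOR_BGR2HSV)
o=mask(a,(4,170,90),(16,255,255));print([(b,onz("wrist",[b[1]],.036,m)[0]) for b in blobs(o,100)])
E
```

```text
10.85 tcp [0.4383 0.2508 0.2855] yaw 1.7843260837050354 cam [0.4209 0.3313 0.3557]
green [(540, [320.4, 50.6], array([0.4753, 0.3697, 0.036 ])), (317, [313.4, 145.3], array([0.4929, 0.2833, 0.036 ]))]
orange []
(array([0.4863, 0.3262, 0.021 ]), np.float64(0.08119593108451487), np.float64(0.030432299451911275), np.float64(1.7383786549380287), 294)
[]
```

View pics/w6.png

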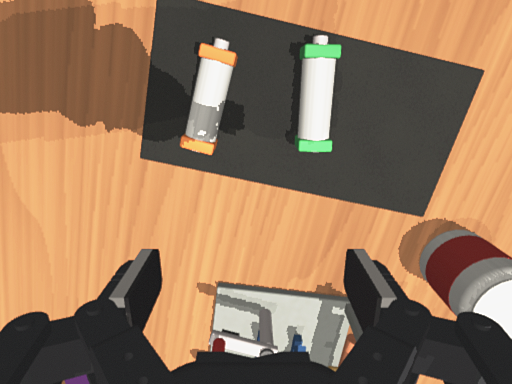

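Emit:
{"op": "jog_arm", "data": {
  "series": [
    {"offset":[0.2,0.3,-0.3],"rot":[0,0,-0.01],"jaw":0},
    {"offset":[0.4,0.63,-0.6],"rot":[0,0,-0.01],"jaw":0},
    {"offset":[0.4,0.63,-0.85],"rot":[0,0,-0.01],"jaw":0},
    {"offset":[0.4,0.63,-0.85],"rot":[0,0,-0.01],"jaw":0}
  ]
}}

```text
time_s: 11.3
ee_pos: [0.4853, 0.3241, 0.179]
tool_rot: [-1.993, -2.423, 0.014]
contact_force: [-0.8, -0.5, -0.4]
gripper_width: 0.0851
grasp_force: 0.0
```

Emit:
{"op": "jog_arm", "data": {
  "series": [
    {"offset":[0,0,-0.3],"rot":[0,0,0],"jaw":0},
    {"offset":[0,0,-0.6],"rot":[0,0,0],"jaw":0},
    {"offset":[0,0,-0.8],"rot":[0,0,0],"jaw":0},
    {"offset":[0,0,-0.88],"rot":[0,0,0],"jaw":0},
    {"offset":[0,0,-0.88],"rot":[0,0,0],"jaw":0},
    {"offset":[0,0,-0.88],"rot":[0,0,0],"jaw":0}
  ]
}}

```text
time_s: 11.9
ee_pos: [0.4881, 0.3256, 0.0812]
tool_rot: [1.996, 2.425, 0.003]
contact_force: [0.6, 0.1, -0.4]
gripper_width: 0.0855
grasp_force: 0.0
```

Run:
```python
from h import *
a,m=look(["green"])
b=cv2.imread("pics/w6.png");h=cv2.cvtColor(b,cv2.COLOR_BGR2HSV);print(h[55,217],h[147,198])
```

```text
11.9 tcp [0.4881 0.3256 0.0812] yaw 1.7644049826806771 cam [0.4719 0.4063 0.1515]
green [(1305, [234.8, 180.4], array([0.4724, 0.3699, 0.036 ])), (163, [275.5, 347.4], array([0.5047, 0.2949, 0.036 ])), (109, [218.9, 345.5], array([0.4791, 0.291 , 0.036 ]))]
[ 18 147 247] [ 20 142 247]
```

Emit:
{"op": "jog_arm", "data": {
  "series": [
    {"offset":[0,0,0],"rot":[0,0,0],"jaw":0.4},
    {"offset":[0,0,0],"rot":[0,0,0],"jaw":0.6},
    {"offset":[0,0,0],"rot":[0,0,0],"jaw":0.8},
    {"offset":[0,0,0],"rot":[0,0,0],"jaw":0.8},
    {"offset":[0,0,0],"rot":[0,0,0],"jaw":0.8},
    {"offset":[0,0,0],"rot":[0,0,0],"jaw":0.8}
  ],
  "force": 60
}}

```text
time_s: 12.55
ee_pos: [0.4872, 0.3261, 0.0802]
tool_rot: [1.995, 2.427, 0.001]
contact_force: [-1.0, -0.5, 5.3]
gripper_width: 0.0301
grasp_force: 59.6
```

Emit:
{"op": "jog_arm", "data": {
  "series": [
    {"offset":[0,0,0.1],"rot":[0,0,0],"jaw":0.8},
    {"offset":[0,0,0.4],"rot":[0,0,0],"jaw":0.8},
    {"offset":[0,0,0.7],"rot":[0,0,0],"jaw":0.8},
    {"offset":[0,0,1],"rot":[0,0,0],"jaw":0.8},
    {"offset":[0,0,1],"rot":[0,0,0],"jaw":0.8}
  ]
}}

```text
time_s: 13.05
ee_pos: [0.4895, 0.3271, 0.2054]
tool_rot: [1.993, 2.424, 0.013]
contact_force: [1.2, 0.4, -2.0]
gripper_width: 0.0301
grasp_force: 60.1
```

Emit:
{"op": "jog_arm", "data": {
  "series": [
    {"offset":[0,-0.2,0.2],"rot":[0,0,0.08],"jaw":0.8},
    {"offset":[-0.1,-0.45,0.27],"rot":[0,0,0.16],"jaw":0.8},
    {"offset":[-0.1,-0.7,0.27],"rot":[0,0,0.24],"jaw":0.8},
    {"offset":[-0.1,-0.87,0.27],"rot":[0,0,0.3],"jaw":0.8}
  ]
}}

```text
time_s: 13.45
ee_pos: [0.4741, 0.2199, 0.2315]
tool_rot: [-1.368, -2.828, 0.002]
contact_force: [1.1, -0.5, -2.5]
gripper_width: 0.0303
grasp_force: 60.1
```

Emit:
{"op": "jog_arm", "data": {
  "series": [
    {"offset":[0,-0.2,0],"rot":[0,0,0.08],"jaw":0.8},
    {"offset":[0,-0.45,0],"rot":[0,0,0.16],"jaw":0.8},
    {"offset":[0,-0.7,0],"rot":[0,0,0.24],"jaw":0.8},
    {"offset":[0,-0.87,0],"rot":[0,0,0.3],"jaw":0.8}
  ]
}}

```text
time_s: 13.85
ee_pos: [0.4742, 0.1154, 0.2311]
tool_rot: [-0.67, -3.067, 0.001]
contact_force: [-0.1, -0.2, -2.6]
gripper_width: 0.03
grasp_force: 60.1
```

Emit:
{"op": "jog_arm", "data": {
  "series": [
    {"offset":[0,-0.2,0],"rot":[0,0,0.08],"jaw":0.8},
    {"offset":[0,-0.45,0],"rot":[0,0,0.16],"jaw":0.8},
    {"offset":[0,-0.7,0],"rot":[0,0,0.24],"jaw":0.8},
    {"offset":[0,-0.87,0],"rot":[0,0,0.33],"jaw":0.8}
  ]
}}

```text
time_s: 14.25
ee_pos: [0.4743, 0.0112, 0.2311]
tool_rot: [0.14, -3.137, -0.0]
contact_force: [0.3, 0.5, -2.0]
gripper_width: 0.03
grasp_force: 60.0
```

Emit:
{"op": "jog_arm", "data": {
  "series": [
    {"offset":[0.1,-0.3,0],"rot":[0,0,0],"jaw":0.8},
    {"offset":[0.3,-0.6,0],"rot":[0,0,0],"jaw":0.8},
    {"offset":[0.47,-0.86,0],"rot":[0,0,0],"jaw":0.8},
    {"offset":[0.47,-0.86,0],"rot":[0,0,0],"jaw":0.8},
    {"offset":[0.47,-0.86,0],"rot":[0,0,0],"jaw":0.8},
    {"offset":[0.47,-0.86,0],"rot":[0,0,0],"jaw":0.8}
  ]
}}

```text
time_s: 14.85
ee_pos: [0.5304, -0.0898, 0.2311]
tool_rot: [0.133, -3.136, -0.002]
contact_force: [0.3, 0.3, -2.9]
gripper_width: 0.0302
grasp_force: 60.2
```

Run:
```python
from h import *
a,m=look(["green","blue"]);cv2.imwrite("pics/w7.png",a)
```

```text
14.85 tcp [ 0.5304 -0.0898  0.2311] yaw 3.226366471263704 cam [ 0.449  -0.096   0.3015]
green [(2630, [252.2, 184.4], array([ 0.5338, -0.0884,  0.036 ])), (76, [283.3, 345.9], array([ 0.7079, -0.0409,  0.036 ])), (72, [221.6, 346.0], array([ 0.7134, -0.1052,  0.036 ]))]
blue [(864, [123.2, 137.7], array([ 0.5023, -0.1987,  0.036 ])), (465, [374.5, 155.8], array([0.4997, 0.0127, 0.036 ])), (117, [155.7, 157.2], array([ 0.5166, -0.172 ,  0.036 ])), (371, [366.5, 208.9], array([0.5481, 0.0155, 0.036 ])), (94, [161.0, 211.1], array([ 0.5658, -0.1677,  0.036 ])), (605, [135.8, 242.7], array([ 0.5995, -0.1911,  0.036 ]))]
```

Emit:
{"op": "jog_arm", "data": {
  "series": [
    {"offset":[0.01,-0.01,-0.2],"rot":[0,0,0],"jaw":0.8},
    {"offset":[0.01,-0.01,-0.5],"rot":[0,0,0],"jaw":0.8},
    {"offset":[0.01,-0.01,-0.8],"rot":[0,0,0],"jaw":0.8},
    {"offset":[0.01,-0.01,-0.9],"rot":[0,0,0],"jaw":0.8},
    {"offset":[0.01,-0.01,-0.95],"rot":[0,0,0],"jaw":0.8},
    {"offset":[0.01,-0.01,-0.98],"rot":[0,0,0],"jaw":0.8},
    {"offset":[0.01,-0.01,-1],"rot":[0,0,0],"jaw":0.8},
    {"offset":[0.01,-0.01,-1],"rot":[0,0,0],"jaw":0.8},
    {"offset":[0.01,-0.01,-1],"rot":[0,0,0],"jaw":0.8}
  ]
}}

```text
time_s: 15.8
ee_pos: [0.5334, -0.092, 0.113]
tool_rot: [-0.133, 3.137, -0.001]
contact_force: [-0.6, -1.5, -1.9]
gripper_width: 0.0303
grasp_force: 60.1
```

Emit:
{"op": "jog_arm", "data": {
  "series": [
    {"offset":[0,0,-0.01],"rot":[0,0,0],"jaw":0.8},
    {"offset":[0,0,-0.02],"rot":[0,0,0],"jaw":0.8},
    {"offset":[0,0,-0.02],"rot":[0,0,0],"jaw":0.8}
  ]
}}

```text
time_s: 16.1
ee_pos: [0.5326, -0.0917, 0.1095]
tool_rot: [0.132, -3.139, -0.0]
contact_force: [0.4, -0.3, -2.0]
gripper_width: 0.0301
grasp_force: 60.1
```

Emit:
{"op": "jog_arm", "data": {
  "series": [
    {"offset":[0,0,-0.01],"rot":[0,0,0],"jaw":0.8},
    {"offset":[0,0,-0.02],"rot":[0,0,0],"jaw":0.8},
    {"offset":[0,0,-0.02],"rot":[0,0,0],"jaw":0.8}
  ]
}}

```text
time_s: 16.4
ee_pos: [0.5328, -0.0915, 0.108]
tool_rot: [-0.133, 3.138, 0.001]
contact_force: [-1.5, 1.4, 5.3]
gripper_width: 0.0303
grasp_force: 61.2
```

Emit:
{"op": "jog_arm", "data": {
  "series": [
    {"offset":[0,0,0],"rot":[0,0,0],"jaw":0.6},
    {"offset":[0,0,0],"rot":[0,0,0],"jaw":0.5},
    {"offset":[0,0,0],"rot":[0,0,0],"jaw":0.42},
    {"offset":[0,0,0],"rot":[0,0,0],"jaw":0.42},
    {"offset":[0,0,0.1],"rot":[0,0,0],"jaw":0.42},
    {"offset":[0,0,0.4],"rot":[0,0,0],"jaw":0.42},
    {"offset":[0,0,0.8],"rot":[0,0,0],"jaw":0.42},
    {"offset":[-0.1,0,1],"rot":[0,0,0],"jaw":0.42},
    {"offset":[-0.1,0,1],"rot":[0,0,0],"jaw":0.42},
    {"offset":[-0.1,0,1],"rot":[0,0,0],"jaw":0.42}
  ]
}}

```text
time_s: 17.4
ee_pos: [0.521, -0.0919, 0.2283]
tool_rot: [-0.132, 3.137, -0.001]
contact_force: [0.1, 0.6, -0.5]
gripper_width: 0.0492
grasp_force: 0.0
```

Run:
```python
from h import *
a,m=look([]);cv2.imwrite("pics/w8.png",a)
for c in("blue","green"):
  for b in blobs(mask(a,*CAP[c]),60): print(c,b,onz("wrist",[b[1]],.045,m)[0])
```

```text
17.4 tcp [ 0.521  -0.0919  0.2283] yaw 3.225904210681975 cam [ 0.4393 -0.0979  0.2984]
blue (789, [124.9, 150.7], [98, 138, 55, 22]) [ 0.5017 -0.1957  0.045 ]
blue (477, [375.9, 166.7], [342, 157, 64, 18]) [0.4977 0.0084 0.045 ]
blue (117, [157.8, 168.2], [151, 162, 14, 13]) [ 0.5141 -0.1694  0.045 ]
blue (101, [226.9, 168.1], [222, 162, 11, 13]) [ 0.5092 -0.113   0.045 ]
blue (92, [279.0, 168.5], [274, 162, 11, 13]) [ 0.5059 -0.0704  0.045 ]
blue (395, [367.2, 218.9], [337, 208, 60, 20]) [0.5443 0.0106 0.045 ]
blue (98, [163.3, 221.4], [157, 216, 13, 12]) [ 0.5616 -0.1651  0.045 ]
blue (73, [228.3, 221.7], [224, 216, 10, 12]) [ 0.5571 -0.1089  0.045 ]
blue (74, [277.5, 222.0], [273, 216, 10, 12]) [ 0.5538 -0.0664  0.045 ]
blue (596, [138.0, 253.7], [114, 233, 48, 30]) [ 0.5954 -0.1878  0.045 ]
green (787, [254.2, 147.6], [232, 136, 46, 22]) [ 0.4904 -0.0922  0.045 ]
green (519, [254.0, 253.0], [234, 242, 41, 19]) [ 0.5858 -0.084   0.045 ]
```

View pics/w8.png

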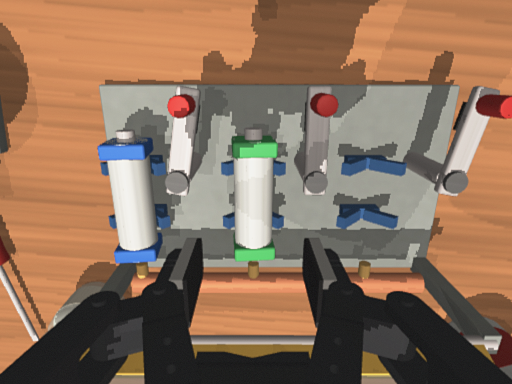

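Emit:
{"op": "jog_arm", "data": {
  "series": [
    {"offset":[-0.1,0.2,0.2],"rot":[0,0,-0.09],"jaw":0.2},
    {"offset":[-0.2,0.5,0.47],"rot":[0,0,-0.18],"jaw":0},
    {"offset":[-0.4,0.8,0.47],"rot":[0,0,-0.27],"jaw":0},
    {"offset":[-0.4,0.95,0.47],"rot":[0,0,-0.35],"jaw":0}
  ]
}}

```text
time_s: 17.85
ee_pos: [0.47, 0.0244, 0.283]
tool_rot: [-0.73, -3.052, -0.0]
contact_force: [0.6, 0.7, 0.1]
gripper_width: 0.0854
grasp_force: 0.0
```

Emit:
{"op": "jog_arm", "data": {
  "series": [
    {"offset":[-0.1,0.2,0],"rot":[0,0,-0.09],"jaw":0},
    {"offset":[-0.2,0.5,0],"rot":[0,0,-0.18],"jaw":0},
    {"offset":[-0.4,0.8,0],"rot":[0,0,-0.27],"jaw":0},
    {"offset":[-0.4,0.95,0],"rot":[0,0,-0.36],"jaw":0}
  ]
}}

```text
time_s: 18.25
ee_pos: [0.4215, 0.1381, 0.2819]
tool_rot: [-1.551, -2.727, 0.004]
contact_force: [1.3, -0.9, -0.0]
gripper_width: 0.0855
grasp_force: 0.0
```

Emit:
{"op": "jog_arm", "data": {
  "series": [
    {"offset":[-0.1,0.2,0],"rot":[0,0,-0.09],"jaw":0},
    {"offset":[-0.2,0.5,0],"rot":[0,0,-0.18],"jaw":0},
    {"offset":[-0.37,0.8,0],"rot":[0,0,-0.27],"jaw":0},
    {"offset":[-0.37,0.95,0],"rot":[0,0,-0.36],"jaw":0},
    {"offset":[-0.37,0.95,0],"rot":[0,0,-0.36],"jaw":0},
    {"offset":[-0.37,0.95,0],"rot":[0,0,-0.36],"jaw":0}
  ]
}}

```text
time_s: 18.85
ee_pos: [0.3798, 0.2503, 0.2823]
tool_rot: [-2.245, -2.197, 0.004]
contact_force: [-0.2, 0.0, -0.3]
gripper_width: 0.0855
grasp_force: 0.0
```

```bash
sed -i 's/"orange":((7,190,170),(18,255,255))/"orange":((12,160,120),(24,255,255))/' h.py
python3 - <<'E'
from h import *
a,m=look(["orange"]);cv2.imwrite("pics/w9.png",a)
k=mask(a,(0,0,0),(180,255,70)); 
print(cyl(a,"orange",m))
h=cv2.cvtColor(a,cv2.COLOR_BGR2HSV)
E
```

```text
18.85 tcp [0.3798 0.2503 0.2823] yaw 1.5491447885163345 cam [0.3813 0.3326 0.3524]
orange []
(array([0.3805, 0.3008, 0.021 ]), np.float64(0.08058407108267843), np.float64(0.0305430316972304), np.float64(1.5010070139847955), 51)
```

View pics/w9.png

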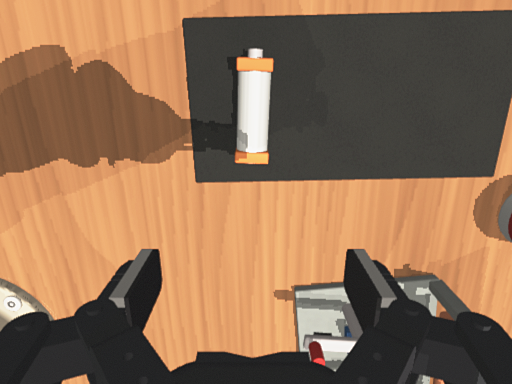

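Emit:
{"op": "jog_arm", "data": {
  "series": [
    {"offset":[0.01,0.2,-0.3],"rot":[0,0,-0.03],"jaw":0},
    {"offset":[0.01,0.43,-0.6],"rot":[0,0,-0.03],"jaw":0},
    {"offset":[0.01,0.43,-0.8],"rot":[0,0,-0.03],"jaw":0},
    {"offset":[0.01,0.43,-0.8],"rot":[0,0,-0.03],"jaw":0}
  ]
}}

```text
time_s: 19.3
ee_pos: [0.3796, 0.3, 0.1838]
tool_rot: [-2.299, -2.139, 0.012]
contact_force: [-0.6, -0.2, -0.3]
gripper_width: 0.0855
grasp_force: 0.0
```

Emit:
{"op": "jog_arm", "data": {
  "series": [
    {"offset":[0,0,-0.3],"rot":[0,0,0],"jaw":0},
    {"offset":[0,0,-0.6],"rot":[0,0,0],"jaw":0},
    {"offset":[0,0,-0.8],"rot":[0,0,0],"jaw":0},
    {"offset":[0,0,-0.88],"rot":[0,0,0],"jaw":0},
    {"offset":[0,0,-0.88],"rot":[0,0,0],"jaw":0},
    {"offset":[0,0,-0.88],"rot":[0,0,0],"jaw":0}
  ]
}}

```text
time_s: 19.9
ee_pos: [0.3827, 0.3019, 0.0833]
tool_rot: [2.301, 2.138, 0.003]
contact_force: [0.2, -0.4, -0.6]
gripper_width: 0.0853
grasp_force: 0.0
```

Emit:
{"op": "jog_arm", "data": {
  "series": [
    {"offset":[0,0,0],"rot":[0,0,0],"jaw":0.4},
    {"offset":[0,0,0],"rot":[0,0,0],"jaw":0.6},
    {"offset":[0,0,0],"rot":[0,0,0],"jaw":0.8},
    {"offset":[0,0,0],"rot":[0,0,0],"jaw":0.8},
    {"offset":[0,0,0],"rot":[0,0,0],"jaw":0.8},
    {"offset":[0,0,0],"rot":[0,0,0],"jaw":0.8}
  ],
  "force": 60
}}

```text
time_s: 20.5
ee_pos: [0.3816, 0.3022, 0.0827]
tool_rot: [2.3, 2.14, 0.002]
contact_force: [-1.3, -0.7, 6.0]
gripper_width: 0.0301
grasp_force: 58.9
```

Emit:
{"op": "jog_arm", "data": {
  "series": [
    {"offset":[0,0,0.1],"rot":[0,0,0],"jaw":0.8},
    {"offset":[0,0,0.4],"rot":[0,0,0],"jaw":0.8},
    {"offset":[0,0,0.7],"rot":[0,0,0],"jaw":0.8},
    {"offset":[0,0,1],"rot":[0,0,0],"jaw":0.8},
    {"offset":[0,0,1],"rot":[0,0,0],"jaw":0.8},
    {"offset":[0,0,1],"rot":[0,0,0],"jaw":0.8}
  ]
}}

```text
time_s: 21.1
ee_pos: [0.3816, 0.302, 0.2027]
tool_rot: [2.3, 2.139, 0.003]
contact_force: [-0.7, -0.8, -2.7]
gripper_width: 0.0301
grasp_force: 60.5
```

Run:
```python
from h import *
a,m=look([]);cv2.imwrite("pics/w10.png",a)
h=cv2.cvtColor(a,cv2.COLOR_BGR2HSV);print(h[185:210,252])
```

```text
21.1 tcp [0.3816 0.302  0.2027] yaw 1.4982097388343545 cam [0.387 0.384 0.273]
[[ 22 131 247]
 [ 22 131 247]
 [ 22 132 247]
 [ 22 131 247]
 [ 22 132 247]
 [ 22 132 247]
 [ 22 132 247]
 [ 22 133 247]
 [ 22 133 247]
 [ 22 133 247]
 [ 23 132 247]
 [ 22 135 247]
 [ 20 147 247]
 [ 17 142 247]
 [ 30   7 247]
 [109   8 255]
 [ 90   1 248]
 [  0   0 247]
 [  0   0 247]
 [  0   0 247]
 [  0   0 247]
 [  0   0 247]
 [  0   0 247]
 [  0   0 247]
 [  0   0 247]]
```

Emit:
{"op": "jog_arm", "data": {
  "series": [
    {"offset":[0,-0.2,0.2],"rot":[0,0,0.09],"jaw":0.8},
    {"offset":[0.1,-0.4,0.25],"rot":[0,0,0.18],"jaw":0.8},
    {"offset":[0.2,-0.6,0.25],"rot":[0,0,0.27],"jaw":0.8},
    {"offset":[0.2,-0.81,0.25],"rot":[0,0,0.37],"jaw":0.8}
  ]
}}

```text
time_s: 21.55
ee_pos: [0.4059, 0.2036, 0.2303]
tool_rot: [-1.592, -2.707, 0.002]
contact_force: [-0.4, 0.0, -3.1]
gripper_width: 0.0298
grasp_force: 60.3
```

Emit:
{"op": "jog_arm", "data": {
  "series": [
    {"offset":[0.1,-0.2,0],"rot":[0,0,0.09],"jaw":0.8},
    {"offset":[0.2,-0.4,0],"rot":[0,0,0.18],"jaw":0.8},
    {"offset":[0.3,-0.6,0],"rot":[0,0,0.27],"jaw":0.8},
    {"offset":[0.3,-0.81,0],"rot":[0,0,0.37],"jaw":0.8}
  ]
}}

```text
time_s: 21.95
ee_pos: [0.4417, 0.1063, 0.2299]
tool_rot: [-0.761, -3.046, 0.001]
contact_force: [0.5, -1.1, -2.3]
gripper_width: 0.03
grasp_force: 60.2
```

Emit:
{"op": "jog_arm", "data": {
  "series": [
    {"offset":[0.2,-0.2,0],"rot":[0,0,0.09],"jaw":0.8},
    {"offset":[0.4,-0.4,0],"rot":[0,0,0.18],"jaw":0.8},
    {"offset":[0.6,-0.6,0],"rot":[0,0,0.27],"jaw":0.8},
    {"offset":[0.7,-0.81,0],"rot":[0,0,0.36],"jaw":0.8},
    {"offset":[0.7,-0.81,0],"rot":[0,0,0.36],"jaw":0.8},
    {"offset":[0.7,-0.81,0],"rot":[0,0,0.36],"jaw":0.8},
    {"offset":[0.7,-0.81,0],"rot":[0,0,0.36],"jaw":0.8}
  ]
}}

```text
time_s: 22.65
ee_pos: [0.5241, 0.0109, 0.2305]
tool_rot: [0.109, -3.136, -0.002]
contact_force: [0.7, -0.4, -2.8]
gripper_width: 0.0299
grasp_force: 60.4
```

Run:
```python
from h import *
a,m=look([]);cv2.imwrite("pics/w11.png",a)
```

```text
22.65 tcp [0.5241 0.0109 0.2305] yaw 3.2111923834639775 cam [0.4427 0.006  0.301 ]
```

Emit:
{"op": "jog_arm", "data": {
  "series": [
    {"offset":[0.01,-0.01,-0.2],"rot":[0,0,0.01],"jaw":0.8},
    {"offset":[0.01,-0.01,-0.5],"rot":[0,0,0.01],"jaw":0.8},
    {"offset":[0.01,-0.01,-0.8],"rot":[0,0,0.01],"jaw":0.8},
    {"offset":[0.01,-0.01,-0.9],"rot":[0,0,0.01],"jaw":0.8},
    {"offset":[0.01,-0.01,-0.95],"rot":[0,0,0.01],"jaw":0.8},
    {"offset":[0.01,-0.01,-0.98],"rot":[0,0,0.01],"jaw":0.8},
    {"offset":[0.01,-0.01,-0.98],"rot":[0,0,0.01],"jaw":0.8},
    {"offset":[0.01,-0.01,-0.98],"rot":[0,0,0.01],"jaw":0.8}
  ]
}}

```text
time_s: 23.5
ee_pos: [0.5277, 0.009, 0.1157]
tool_rot: [-0.135, 3.136, -0.001]
contact_force: [0.3, 0.4, -2.6]
gripper_width: 0.0298
grasp_force: 60.4
```

Emit:
{"op": "jog_arm", "data": {
  "series": [
    {"offset":[0,0,-0.01],"rot":[0,0,0],"jaw":0.8},
    {"offset":[0,0,-0.02],"rot":[0,0,0],"jaw":0.8},
    {"offset":[0,0,-0.02],"rot":[0,0,0],"jaw":0.8}
  ]
}}

```text
time_s: 23.8
ee_pos: [0.5267, 0.009, 0.1121]
tool_rot: [-0.135, 3.138, 0.0]
contact_force: [-0.7, -0.4, -2.6]
gripper_width: 0.0305
grasp_force: 60.4
```

Emit:
{"op": "jog_arm", "data": {
  "series": [
    {"offset":[0,0,-0.01],"rot":[0,0,0],"jaw":0.8},
    {"offset":[0,0,-0.02],"rot":[0,0,0],"jaw":0.8},
    {"offset":[0,0,-0.02],"rot":[0,0,0],"jaw":0.8}
  ]
}}

```text
time_s: 24.1
ee_pos: [0.5268, 0.0091, 0.1099]
tool_rot: [-0.135, 3.138, 0.0]
contact_force: [-0.9, -0.4, 2.3]
gripper_width: 0.0301
grasp_force: 61.1
```

Emit:
{"op": "jog_arm", "data": {
  "series": [
    {"offset":[0,0,0],"rot":[0,0,0],"jaw":0.6},
    {"offset":[0,0,0],"rot":[0,0,0],"jaw":0.5},
    {"offset":[0,0,0],"rot":[0,0,0],"jaw":0.42},
    {"offset":[0,0,0],"rot":[0,0,0],"jaw":0.42},
    {"offset":[0,0,0.1],"rot":[0,0,0],"jaw":0.42},
    {"offset":[0,0,0.4],"rot":[0,0,0],"jaw":0.42},
    {"offset":[0,0,0.8],"rot":[0,0,0],"jaw":0.42},
    {"offset":[-0.1,0,1],"rot":[0,0,0],"jaw":0.42},
    {"offset":[-0.3,0,1],"rot":[0,0,0],"jaw":0.42},
    {"offset":[-0.3,0,1],"rot":[0,0,0],"jaw":0.42},
    {"offset":[-0.3,0,1],"rot":[0,0,0],"jaw":0.42}
  ]
}}

```text
time_s: 25.2
ee_pos: [0.4907, 0.0091, 0.2303]
tool_rot: [-0.135, 3.137, -0.0]
contact_force: [0.3, -0.8, -0.3]
gripper_width: 0.0495
grasp_force: 0.0
```

Run:
```python
from h import *
a,m=look([]);cv2.imwrite("pics/w12.png",a)
for b in blobs(red(a),100): print("red",b,onz("wrist",[b[1]],.092,m)[0])
for z,(u,v) in ():pass
```

```text
25.2 tcp [0.4907 0.0091 0.2303] yaw 3.227493837465469 cam [0.4091 0.0029 0.3005]
red (665, [71.8, 13.4], [56, 0, 33, 30]) [ 0.3814 -0.1049  0.092 ]
red (346, [17.9, 141.4], [7, 131, 22, 21]) [ 0.4602 -0.147   0.092 ]
red (344, [159.9, 140.2], [150, 130, 21, 21]) [ 0.4514 -0.0542  0.092 ]
red (331, [335.2, 141.8], [325, 132, 21, 21]) [0.4425 0.0604 0.092 ]
```

View pics/w12.png

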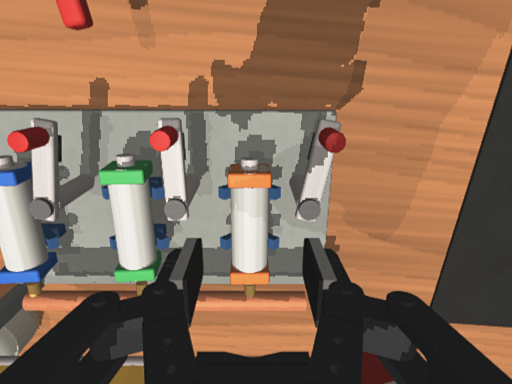

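All three are seated; orange caps are at (250,177) and (250,275) with its saddles at (222,190) and (278,190). The pins are at (18,141), (160,140) and (335,142). I'll swing strap 2 first by pinching its pin.

Emit:
{"op": "jog_arm", "data": {
  "series": [
    {"offset":[-0.2,0.2,0],"rot":[0,0,0],"jaw":0.42},
    {"offset":[-0.4,0.42,0],"rot":[0,0,0],"jaw":0.42},
    {"offset":[-0.4,0.42,-0.3],"rot":[0,0,0],"jaw":0.42},
    {"offset":[-0.4,0.42,-0.5],"rot":[0,0,0],"jaw":0.42},
    {"offset":[-0.4,0.42,-0.62],"rot":[0,0,0],"jaw":0.42},
    {"offset":[-0.4,0.42,-0.62],"rot":[0,0,0],"jaw":0.42},
    {"offset":[-0.4,0.42,-0.62],"rot":[0,0,0],"jaw":0.42}
  ]
}}

```text
time_s: 25.95
ee_pos: [0.4431, 0.0595, 0.155]
tool_rot: [0.135, -3.138, -0.0]
contact_force: [-0.5, -0.0, 0.6]
gripper_width: 0.0496
grasp_force: 0.0
```

Emit:
{"op": "jog_arm", "data": {
  "series": [
    {"offset":[0,0,0],"rot":[0,0,0],"jaw":0.6},
    {"offset":[0,0,0],"rot":[0,0,0],"jaw":0.8},
    {"offset":[0,0,0],"rot":[0,0,0],"jaw":0.95},
    {"offset":[0,0,0],"rot":[0,0,0],"jaw":0.95},
    {"offset":[0,0,0],"rot":[0,0,0],"jaw":0.95}
  ],
  "force": 20
}}

```text
time_s: 26.45
ee_pos: [0.4435, 0.0593, 0.156]
tool_rot: [-0.135, 3.137, -0.0]
contact_force: [0.6, -1.3, 5.2]
gripper_width: 0.0129
grasp_force: 20.8
```

Emit:
{"op": "jog_arm", "data": {
  "series": [
    {"offset":[-0.01,-0.09,0],"rot":[0,0,0],"jaw":0.95},
    {"offset":[-0.01,-0.18,0],"rot":[0,0,0],"jaw":0.95},
    {"offset":[0.02,-0.25,0],"rot":[0,0,0],"jaw":0.95},
    {"offset":[0.06,-0.32,0],"rot":[0,0,0],"jaw":0.95},
    {"offset":[0.11,-0.38,0],"rot":[0,0,0],"jaw":0.95},
    {"offset":[0.17,-0.43,0],"rot":[0,0,0],"jaw":0.95},
    {"offset":[0.24,-0.47,0],"rot":[0,0,0],"jaw":0.95},
    {"offset":[0.31,-0.5,0],"rot":[0,0,0],"jaw":0.95},
    {"offset":[0.39,-0.51,0],"rot":[0,0,0],"jaw":0.95},
    {"offset":[0.47,-0.52,0],"rot":[0,0,0],"jaw":0.95},
    {"offset":[0.49,-0.52,0],"rot":[0,0,0],"jaw":0.95},
    {"offset":[0.49,-0.52,0],"rot":[0,0,0],"jaw":0.95}
  ]
}}

```text
time_s: 27.65
ee_pos: [0.5012, -0.0029, 0.1552]
tool_rot: [0.136, -3.138, -0.001]
contact_force: [-0.4, 1.2, 4.3]
gripper_width: 0.0127
grasp_force: 21.5
```

Emit:
{"op": "jog_arm", "data": {
  "series": [
    {"offset":[0,0,0],"rot":[0,0,0],"jaw":0.8},
    {"offset":[0,0,0],"rot":[0,0,0],"jaw":0.65},
    {"offset":[0,0,0],"rot":[0,0,0],"jaw":0.5},
    {"offset":[0,0,0.2],"rot":[0,0,0],"jaw":0.42},
    {"offset":[0,0,0.62],"rot":[0,0,0],"jaw":0.42},
    {"offset":[-0.3,-0.2,0.62],"rot":[0,0,0],"jaw":0.42},
    {"offset":[-0.4,-0.4,0.62],"rot":[0,0,0],"jaw":0.42},
    {"offset":[-0.4,-0.4,0.62],"rot":[0,0,0],"jaw":0.42},
    {"offset":[-0.4,-0.4,0.62],"rot":[0,0,0],"jaw":0.42}
  ]
}}

```text
time_s: 28.55
ee_pos: [0.4533, -0.0513, 0.2296]
tool_rot: [-0.133, 3.138, 0.0]
contact_force: [-0.1, -0.0, 0.6]
gripper_width: 0.0496
grasp_force: 0.0
```

Run:
```python
from h import *
a,m=look([]);cv2.imwrite("pics/w13.png",a)
for b in blobs(red(a),100): print("red",b,onz("wrist",[b[1]],.092,m)[0])
```

```text
28.55 tcp [ 0.4533 -0.0513  0.2296] yaw 3.2261539775982735 cam [ 0.3717 -0.0574  0.2998]
red (2319, [164.0, 49.2], [140, 0, 47, 102]) [ 0.3584 -0.1115  0.092 ]
red (275, [250.2, 203.1], [241, 195, 20, 18]) [ 0.4525 -0.0519  0.092 ]
red (291, [116.4, 204.6], [107, 196, 20, 19]) [ 0.4615 -0.1448  0.092 ]
```

View pics/w13.png

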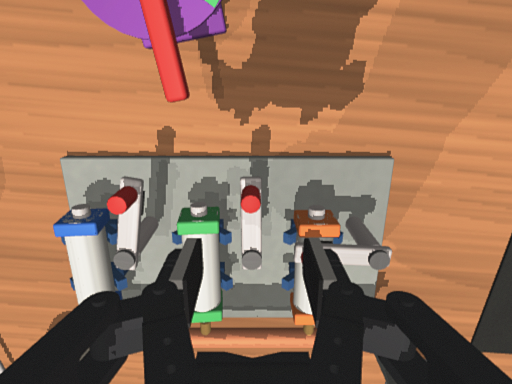

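Emit:
{"op": "jog_arm", "data": {
  "series": [
    {"offset":[0,0,-0.3],"rot":[0,0,0],"jaw":0.42},
    {"offset":[0,0,-0.5],"rot":[0,0,0],"jaw":0.42},
    {"offset":[0,0,-0.62],"rot":[0,0,0],"jaw":0.42},
    {"offset":[0,0,-0.62],"rot":[0,0,0],"jaw":0.42},
    {"offset":[0,0,-0.62],"rot":[0,0,0],"jaw":0.6},
    {"offset":[0,0,-0.62],"rot":[0,0,0],"jaw":0.8},
    {"offset":[0,0,-0.62],"rot":[0,0,0],"jaw":0.95},
    {"offset":[0,0,-0.62],"rot":[0,0,0],"jaw":0.95},
    {"offset":[0,0,-0.62],"rot":[0,0,0],"jaw":0.95}
  ],
  "force": 20
}}

```text
time_s: 29.5
ee_pos: [0.4543, -0.0511, 0.1561]
tool_rot: [-0.135, 3.136, -0.0]
contact_force: [0.4, 1.7, 4.0]
gripper_width: 0.0125
grasp_force: 20.9
```

Emit:
{"op": "jog_arm", "data": {
  "series": [
    {"offset":[-0.03,-0.08,0],"rot":[0,0,0],"jaw":0.95},
    {"offset":[0,-0.16,0],"rot":[0,0,0],"jaw":0.95},
    {"offset":[0.04,-0.23,0],"rot":[0,0,0],"jaw":0.95},
    {"offset":[0.09,-0.29,0],"rot":[0,0,0],"jaw":0.95},
    {"offset":[0.15,-0.34,0],"rot":[0,0,0],"jaw":0.95},
    {"offset":[0.22,-0.38,0],"rot":[0,0,0],"jaw":0.95},
    {"offset":[0.29,-0.41,0],"rot":[0,0,0],"jaw":0.95},
    {"offset":[0.37,-0.42,0],"rot":[0,0,0],"jaw":0.95},
    {"offset":[0.45,-0.43,0],"rot":[0,0,0],"jaw":0.95},
    {"offset":[0.48,-0.43,0],"rot":[0,0,0],"jaw":0.95},
    {"offset":[0.48,-0.43,0],"rot":[0,0,0],"jaw":0.95}
  ]
}}

```text
time_s: 30.6
ee_pos: [0.511, -0.1025, 0.1556]
tool_rot: [0.136, -3.138, -0.001]
contact_force: [-1.3, 1.3, 5.4]
gripper_width: 0.0128
grasp_force: 21.5
```

Emit:
{"op": "jog_arm", "data": {
  "series": [
    {"offset":[0,0,0],"rot":[0,0,0],"jaw":0.8},
    {"offset":[0,0,0],"rot":[0,0,0],"jaw":0.65},
    {"offset":[0,0,0],"rot":[0,0,0],"jaw":0.5},
    {"offset":[0,0,0.2],"rot":[0,0,0],"jaw":0.42},
    {"offset":[0,0,0.62],"rot":[0,0,0],"jaw":0.42},
    {"offset":[-0.2,-0.2,0.62],"rot":[0,0,0],"jaw":0.42},
    {"offset":[-0.43,-0.33,0.62],"rot":[0,0,0],"jaw":0.42},
    {"offset":[-0.43,-0.33,0.62],"rot":[0,0,0],"jaw":0.42},
    {"offset":[-0.43,-0.33,0.62],"rot":[0,0,0],"jaw":0.42}
  ]
}}

```text
time_s: 31.5
ee_pos: [0.4592, -0.1424, 0.2297]
tool_rot: [-0.133, 3.138, 0.0]
contact_force: [-0.7, -0.6, -0.1]
gripper_width: 0.0496
grasp_force: 0.0
```

Run:
```python
from h import *
a,m=look([]);cv2.imwrite("pics/w14.png",a)
for b in blobs(red(a),60): print("red",b,onz("wrist",[b[1]],.094,m)[0])
```

```text
31.5 tcp [ 0.4592 -0.1424  0.2297] yaw 3.226174012709266 cam [ 0.3776 -0.1486  0.2999]
red (2318, [315.1, 50.6], [298, 0, 34, 105]) [ 0.3576 -0.1128  0.094 ]
red (270, [252.9, 206.6], [244, 198, 19, 18]) [ 0.4601 -0.141   0.094 ]
red (2093, [34.2, 280.4], [5, 239, 58, 85]) [ 0.5335 -0.2997  0.094 ]
red (126, [298.3, 273.9], [293, 266, 11, 16]) [ 0.511  -0.1027  0.094 ]
red (228, [439.4, 273.4], [430, 266, 19, 16]) [0.5017 0.0022 0.094 ]
```

Emit:
{"op": "jog_arm", "data": {
  "series": [
    {"offset":[0,0,-0.3],"rot":[0,0,0],"jaw":0.42},
    {"offset":[0,0,-0.5],"rot":[0,0,0],"jaw":0.42},
    {"offset":[0,0,-0.62],"rot":[0,0,0],"jaw":0.42},
    {"offset":[0,0,-0.62],"rot":[0,0,0],"jaw":0.42},
    {"offset":[0,0,-0.62],"rot":[0,0,0],"jaw":0.6},
    {"offset":[0,0,-0.62],"rot":[0,0,0],"jaw":0.8},
    {"offset":[0,0,-0.62],"rot":[0,0,0],"jaw":0.95},
    {"offset":[0,0,-0.62],"rot":[0,0,0],"jaw":0.95},
    {"offset":[0,0,-0.62],"rot":[0,0,0],"jaw":0.95}
  ],
  "force": 20
}}

```text
time_s: 32.45
ee_pos: [0.4603, -0.1423, 0.1561]
tool_rot: [-0.135, 3.136, -0.001]
contact_force: [1.4, 1.4, 4.2]
gripper_width: 0.013
grasp_force: 20.8
```

Emit:
{"op": "jog_arm", "data": {
  "series": [
    {"offset":[-0.01,-0.08,0],"rot":[0,0,0],"jaw":0.95},
    {"offset":[-0.01,-0.16,0],"rot":[0,0,0],"jaw":0.95},
    {"offset":[0.02,-0.23,0],"rot":[0,0,0],"jaw":0.95},
    {"offset":[0.06,-0.3,0],"rot":[0,0,0],"jaw":0.95},
    {"offset":[0.11,-0.36,0],"rot":[0,0,0],"jaw":0.95},
    {"offset":[0.17,-0.42,0],"rot":[0,0,0],"jaw":0.95},
    {"offset":[0.24,-0.46,0],"rot":[0,0,0],"jaw":0.95},
    {"offset":[0.31,-0.48,0],"rot":[0,0,0],"jaw":0.95},
    {"offset":[0.39,-0.5,0],"rot":[0,0,0],"jaw":0.95},
    {"offset":[0.47,-0.5,0],"rot":[0,0,0],"jaw":0.95},
    {"offset":[0.49,-0.5,0],"rot":[0,0,0],"jaw":0.95},
    {"offset":[0.49,-0.5,0],"rot":[0,0,0],"jaw":0.95}
  ]
}}

```text
time_s: 33.65
ee_pos: [0.5177, -0.2023, 0.1554]
tool_rot: [0.135, -3.137, -0.0]
contact_force: [-2.4, 2.3, 6.7]
gripper_width: 0.0127
grasp_force: 21.6
```

Emit:
{"op": "jog_arm", "data": {
  "series": [
    {"offset":[0,0,0],"rot":[0,0,0],"jaw":0.8},
    {"offset":[0,0,0],"rot":[0,0,0],"jaw":0.65},
    {"offset":[0,0,0],"rot":[0,0,0],"jaw":0.5},
    {"offset":[0,0,0.2],"rot":[0,0,0],"jaw":0.42},
    {"offset":[0,0,0.6],"rot":[0,0,0],"jaw":0.42},
    {"offset":[-0.3,0.2,1],"rot":[0,0,0],"jaw":0.42},
    {"offset":[-0.6,0.5,1],"rot":[0,0,0],"jaw":0.42},
    {"offset":[-0.6,0.8,1],"rot":[0,0,0],"jaw":0.42},
    {"offset":[-0.6,0.8,1],"rot":[0,0,0],"jaw":0.42},
    {"offset":[-0.6,0.8,1],"rot":[0,0,0],"jaw":0.42}
  ]
}}

```text
time_s: 34.65
ee_pos: [0.4462, -0.1056, 0.2755]
tool_rot: [-0.138, 3.138, -0.001]
contact_force: [0.2, -0.0, -0.8]
gripper_width: 0.0496
grasp_force: 0.0
```

Run:
```python
from h import *
a,m=look([]);cv2.imwrite("pics/w15.png",a)
for b in blobs(red(a),60): print("red",b,onz("wrist",[b[1]],.092,m)[0])
t=vision.capture("top");cv2.imwrite("pics/top1.png",t)
for b in blobs(red(t),6): print("top red",b,onz("top",[b[1]],.098)[0])
y=mask(t,(20,120,80),(35,255,255));print([(b,) for b in blobs(y,30)])
y=mask(a,(20,120,80),(35,255,255));print([(b,) for b in blobs(y,30)])
```

```text
34.65 tcp [ 0.4462 -0.1056  0.2755] yaw 3.2293684885738583 cam [ 0.3646 -0.112   0.3457]
red (2058, [250.4, 54.6], [232, 0, 37, 114]) [ 0.3469 -0.1151  0.092 ]
red (1654, [28.5, 262.8], [3, 225, 51, 77]) [ 0.5391 -0.3008  0.092 ]
red (169, [134.9, 254.0], [128, 247, 15, 15]) [ 0.5215 -0.2042  0.092 ]
red (155, [249.6, 252.8], [243, 247, 15, 13]) [ 0.5111 -0.1016  0.092 ]
red (153, [364.7, 252.9], [357, 247, 16, 13]) [0.5021 0.0014 0.092 ]
top red (390, [345.6, 179.6], [335, 155, 20, 56]) [ 0.5532 -0.3434  0.098 ]
top red (222, [418.7, 204.8], [412, 187, 14, 36]) [ 0.4816 -0.5308  0.098 ]
top red (210, [350.5, 270.8], [346, 252, 10, 39]) [ 0.3163 -0.3408  0.098 ]
top red (68, [266.0, 273.5], [263, 264, 7, 18]) [ 0.3144 -0.1263  0.098 ]
top red (226, [508.8, 287.0], [504, 269, 8, 48]) [ 0.2675 -0.7376  0.098 ]
[((1424, [228.4, 123.5], [171, 106, 125, 55]),), ((2093, [441.9, 294.3], [418, 269, 48, 51]),), ((35, [338.2, 277.8], [333, 273, 11, 11]),)]
[((128, [137.1, 376.6], [130, 369, 15, 15]),), ((288, [376.9, 377.5], [361, 370, 34, 14]),)]
```

Run:
```python
from h import *
np.set_printoptions(precision=4,suppress=True)
m=vision.camera_model("wrist"); T=m["world_from_camera"]
xd=np.array([.9965,.0836]);yd=np.array([-.0836,.9965]);s1=np.array([.5316,-.0904])
def st(p): d=p[:,:2]-s1; return np.c_[d@xd,d@yd-.022]   # x from seat line, stand y
# w15 plate front edge: dark/wood transition along columns
a=cv2.imread("pics/w15.png");h=cv2.cvtColor(a,cv2.COLOR_BGR2HSV)
for u in(180,215,300,330):
    c=h[150:260,u,1]; r0=150+int(np.argmax(c<60)); print("plate front",u,r0,st(onz("wrist",[[u,r0]],.012,m)))
e=np.array([[171.9,119.4],[295.6,107.5]])
for z in(.272,.262):
    P=onz("top",e,z);print("edge z",z,P,st(P),np.linalg.norm(P[0]-P[1]))
for c in CAP:
    print(c,[(b[0],b[1],st(onz("wrist",[b[1]],.06,m))[0]) for b in blobs(mask(a,*(CAP[c] if c!="orange" else ((12,100,120),(24,255,255)))),60)])
# posts tops at far corners (top view, z .118): crop px
P=onz("top",[[160+77/3.2,95+215/3.2],[160+431/3.2,95+178/3.2]],.118);print("posts",P,st(P))
```

```text
plate front 180 157 [[-0.0904 -0.1074]]
plate front 215 157 [[-0.0905 -0.0701]]
plate front 300 157 [[-0.0907  0.0204]]
plate front 330 157 [[-0.0908  0.0523]]
edge z 0.272 [[ 0.6596  0.078   0.272 ]
 [ 0.6822 -0.1979  0.272 ]] [[ 0.1417  0.1351]
 [ 0.1411 -0.1417]] 0.2767956356202291
edge z 0.262 [[ 0.6637  0.0804  0.262 ]
 [ 0.6866 -0.1991  0.262 ]] [[ 0.1459  0.1371]
 [ 0.1453 -0.1433]] 0.28040700181170847
blue [(460, [159.0, 217.9], array([-0.041 , -0.1209]))]
green [(513, [283.4, 19.2], array([-0.2145, -0.0059])), (287, [13.4, 213.0], array([-0.0458, -0.2611])), (498, [260.1, 215.0], array([-0.0443, -0.0227])), (334, [260.1, 293.8], array([ 0.0461, -0.0218]))]
orange [(89770, [279.6, 130.4], array([-0.1259, -0.0063])), (3819, [18.1, 311.3], array([ 0.0692, -0.2829])), (129, [57.9, 306.4], array([ 0.0628, -0.2387])), (751, [252.4, 302.8], array([ 0.0576, -0.0299])), (222, [234.9, 317.9], array([ 0.0773, -0.0489])), (3659, [252.2, 338.1], array([ 0.1048, -0.03  ])), (142, [369.7, 357.2], array([0.1317, 0.1043])), (202, [136.7, 376.4], array([ 0.1612, -0.1651])), (408, [376.2, 376.9], array([0.1613, 0.1154]))]
posts [[ 0.6042  0.0808  0.118 ]
 [ 0.6295 -0.2093  0.118 ]] [[ 0.0866  0.1425]
 [ 0.0877 -0.1487]]
```

Emit:
{"op": "jog_arm", "data": {
  "series": [
    {"offset":[0,0.2,0.4],"rot":[0,0,0],"jaw":0.7},
    {"offset":[0,0.43,0.79],"rot":[0,0,0],"jaw":1},
    {"offset":[0,0.43,0.79],"rot":[0,0,0],"jaw":1},
    {"offset":[0,0.43,0.79],"rot":[0,0,0],"jaw":1},
    {"offset":[0,0.43,0.79],"rot":[0,0,0],"jaw":1}
  ]
}}

```text
time_s: 35.25
ee_pos: [0.4465, -0.0553, 0.3685]
tool_rot: [0.134, -3.137, -0.001]
contact_force: [-0.4, 0.3, -0.1]
gripper_width: 0.0002
grasp_force: 0.0
```

Emit:
{"op": "jog_arm", "data": {
  "series": [
    {"offset":[0.3,0,0],"rot":[0,0,0],"jaw":1},
    {"offset":[0.6,0,0],"rot":[0,0,0],"jaw":1},
    {"offset":[1,0,0],"rot":[0,0,0],"jaw":1},
    {"offset":[1,0,0],"rot":[0,0,0],"jaw":1}
  ]
}}

```text
time_s: 35.65
ee_pos: [0.5707, -0.0562, 0.3636]
tool_rot: [0.133, -3.133, -0.003]
contact_force: [-0.8, -0.3, -0.7]
gripper_width: 0.0003
grasp_force: 0.0
```

Emit:
{"op": "jog_arm", "data": {
  "series": [
    {"offset":[0.3,0,0],"rot":[0,0,0],"jaw":1},
    {"offset":[0.6,0,0],"rot":[0,0,0],"jaw":1},
    {"offset":[0.9,0,0],"rot":[0,0,0],"jaw":1},
    {"offset":[1,0,0],"rot":[0,0,0],"jaw":1},
    {"offset":[1,0,0],"rot":[0,0,0],"jaw":1},
    {"offset":[1,0,0],"rot":[0,0,0],"jaw":1}
  ]
}}

```text
time_s: 36.25
ee_pos: [0.6857, -0.0554, 0.3679]
tool_rot: [0.133, -3.135, -0.001]
contact_force: [-0.3, 0.3, -1.0]
gripper_width: 0.0003
grasp_force: 0.0
```

Emit:
{"op": "jog_arm", "data": {
  "series": [
    {"offset":[0.1,0,0],"rot":[0,0,0],"jaw":1},
    {"offset":[0.18,0,0],"rot":[0,0,0],"jaw":1},
    {"offset":[0.18,0,-0.1],"rot":[0,0,0],"jaw":1},
    {"offset":[0.18,0,-0.2],"rot":[0,0,0],"jaw":1},
    {"offset":[0.18,0,-0.3],"rot":[0,0,0],"jaw":1},
    {"offset":[0.18,0,-0.4],"rot":[0,0,0],"jaw":1},
    {"offset":[0.18,0,-0.5],"rot":[0,0,0],"jaw":1},
    {"offset":[0.18,0,-0.5],"rot":[0,0,0],"jaw":1}
  ]
}}

```text
time_s: 37.05
ee_pos: [0.7059, -0.0548, 0.3084]
tool_rot: [0.134, -3.135, -0.001]
contact_force: [-0.3, -0.3, 0.3]
gripper_width: 0.0
grasp_force: 0.0
```

Emit:
{"op": "jog_arm", "data": {
  "series": [
    {"offset":[-0.04,0,0],"rot":[0,0,0],"jaw":1},
    {"offset":[-0.08,-0.01,0],"rot":[0,0,0],"jaw":1},
    {"offset":[-0.12,-0.01,0],"rot":[0,0,0],"jaw":1},
    {"offset":[-0.16,-0.01,0],"rot":[0,0,0],"jaw":1},
    {"offset":[-0.2,-0.02,0],"rot":[0,0,0],"jaw":1},
    {"offset":[-0.2,-0.02,0],"rot":[0,0,0],"jaw":1}
  ]
}}

```text
time_s: 37.65
ee_pos: [0.6849, -0.0563, 0.311]
tool_rot: [-0.136, 3.134, 0.002]
contact_force: [4.2, 3.9, 1.0]
gripper_width: 0.0003
grasp_force: 2.4
```

Emit:
{"op": "jog_arm", "data": {
  "series": [
    {"offset":[-0.05,0,0],"rot":[0,0,0],"jaw":1},
    {"offset":[-0.1,-0.01,0],"rot":[0,0,0],"jaw":1},
    {"offset":[-0.15,-0.01,0],"rot":[0,0,0],"jaw":1},
    {"offset":[-0.2,-0.02,0],"rot":[0,0,0],"jaw":1},
    {"offset":[-0.25,-0.02,0],"rot":[0,0,0],"jaw":1},
    {"offset":[-0.3,-0.03,0],"rot":[0,0,0],"jaw":1},
    {"offset":[-0.35,-0.03,0],"rot":[0,0,0],"jaw":1},
    {"offset":[-0.4,-0.03,0],"rot":[0,0,0],"jaw":1},
    {"offset":[-0.45,-0.04,0],"rot":[0,0,0],"jaw":1},
    {"offset":[-0.45,-0.04,0],"rot":[0,0,0],"jaw":1}
  ]
}}

```text
time_s: 38.65
ee_pos: [0.6319, -0.0618, 0.3131]
tool_rot: [-0.135, 3.129, -0.002]
contact_force: [5.2, 0.4, 5.6]
gripper_width: 0.0001
grasp_force: 3.0
```

Emit:
{"op": "jog_arm", "data": {
  "series": [
    {"offset":[-0.08,-0.01,0],"rot":[0,0,0],"jaw":1},
    {"offset":[-0.17,-0.01,-0.01],"rot":[0,0,0],"jaw":1},
    {"offset":[-0.27,-0.02,-0.03],"rot":[0,0,0],"jaw":1},
    {"offset":[-0.36,-0.03,-0.06],"rot":[0,0,0],"jaw":1},
    {"offset":[-0.45,-0.04,-0.1],"rot":[0,0,0],"jaw":1},
    {"offset":[-0.54,-0.05,-0.14],"rot":[0,0,0],"jaw":1},
    {"offset":[-0.62,-0.05,-0.2],"rot":[0,0,0],"jaw":1},
    {"offset":[-0.7,-0.06,-0.26],"rot":[0,0,0],"jaw":1},
    {"offset":[-0.77,-0.06,-0.33],"rot":[0,0,0],"jaw":1},
    {"offset":[-0.83,-0.07,-0.41],"rot":[0,0,0],"jaw":1},
    {"offset":[-0.83,-0.07,-0.41],"rot":[0,0,0],"jaw":1}
  ]
}}

```text
time_s: 39.75
ee_pos: [0.5298, -0.0704, 0.2613]
tool_rot: [-0.134, 3.137, -0.002]
contact_force: [1.1, 0.5, 0.2]
gripper_width: -0.0002
grasp_force: 0.1
```

Emit:
{"op": "jog_arm", "data": {
  "series": [
    {"offset":[-0.03,0,-0.04],"rot":[0,0,0],"jaw":1},
    {"offset":[-0.06,0,-0.08],"rot":[0,0,0],"jaw":1},
    {"offset":[-0.08,-0.01,-0.13],"rot":[0,0,0],"jaw":1},
    {"offset":[-0.1,-0.01,-0.17],"rot":[0,0,0],"jaw":1},
    {"offset":[-0.12,-0.01,-0.22],"rot":[0,0,0],"jaw":1},
    {"offset":[-0.14,-0.01,-0.27],"rot":[0,0,0],"jaw":1},
    {"offset":[-0.15,-0.01,-0.31],"rot":[0,0,0],"jaw":1},
    {"offset":[-0.17,-0.01,-0.36],"rot":[0,0,0],"jaw":1},
    {"offset":[-0.18,-0.02,-0.41],"rot":[0,0,0],"jaw":1},
    {"offset":[-0.18,-0.02,-0.46],"rot":[0,0,0],"jaw":1},
    {"offset":[-0.19,-0.02,-0.5],"rot":[0,0,0],"jaw":1},
    {"offset":[-0.19,-0.02,-0.5],"rot":[0,0,0],"jaw":1}
  ]
}}

```text
time_s: 40.95
ee_pos: [0.5073, -0.0724, 0.2003]
tool_rot: [0.135, -3.138, -0.001]
contact_force: [0.2, -0.1, 0.6]
gripper_width: 0.0001
grasp_force: 0.0
```

Emit:
{"op": "jog_arm", "data": {
  "series": [
    {"offset":[0,0,-0.02],"rot":[0,0,0],"jaw":1},
    {"offset":[0,0,-0.04],"rot":[0,0,0],"jaw":1},
    {"offset":[0,0,-0.06],"rot":[0,0,0],"jaw":1},
    {"offset":[0,0,-0.07],"rot":[0,0,0],"jaw":1},
    {"offset":[0,0,-0.07],"rot":[0,0,0],"jaw":1},
    {"offset":[0,0,-0.07],"rot":[0,0,0],"jaw":1}
  ]
}}

```text
time_s: 41.55
ee_pos: [0.507, -0.0725, 0.1926]
tool_rot: [0.135, -3.138, -0.0]
contact_force: [-4.1, -0.2, 7.6]
gripper_width: 0.0001
grasp_force: 4.0
```

Emit:
{"op": "jog_arm", "data": {
  "series": [
    {"offset":[0,0,-0.02],"rot":[0,0,0],"jaw":1},
    {"offset":[0,0,-0.03],"rot":[0,0,0],"jaw":1},
    {"offset":[0,0,-0.03],"rot":[0,0,0],"jaw":1},
    {"offset":[0,0,-0.03],"rot":[0,0,0],"jaw":1}
  ]
}}

```text
time_s: 41.95
ee_pos: [0.5069, -0.0724, 0.1925]
tool_rot: [-0.135, 3.137, -0.002]
contact_force: [-13.3, 2.6, 33.5]
gripper_width: 0.0001
grasp_force: 16.2
```

Emit:
{"op": "jog_arm", "data": {
  "series": [
    {"offset":[0,0,0.1],"rot":[0,0,0],"jaw":1},
    {"offset":[0,0,0.4],"rot":[0,0,0],"jaw":1},
    {"offset":[-0.2,-0.3,0.8],"rot":[0,0,0],"jaw":0.7},
    {"offset":[-0.4,-0.6,1],"rot":[0,0,0],"jaw":0.42},
    {"offset":[-0.4,-1,1],"rot":[0,0,0],"jaw":0.42}
  ]
}}

```text
time_s: 42.45
ee_pos: [0.4603, -0.1846, 0.3114]
tool_rot: [-0.14, 3.134, -0.004]
contact_force: [1.1, -0.6, -0.3]
gripper_width: 0.0434
grasp_force: 0.0
```

Emit:
{"op": "jog_arm", "data": {
  "series": [
    {"offset":[0,-0.3,0],"rot":[0,0,0],"jaw":0.42},
    {"offset":[0,-0.6,0],"rot":[0,0,0],"jaw":0.42},
    {"offset":[0,-1,0],"rot":[0,0,0],"jaw":0.42},
    {"offset":[0,-1,0],"rot":[0,0,0],"jaw":0.42},
    {"offset":[0,-1,0],"rot":[0,0,0],"jaw":0.42}
  ]
}}

```text
time_s: 42.95
ee_pos: [0.4603, -0.3057, 0.3068]
tool_rot: [0.131, -3.139, -0.002]
contact_force: [0.2, 0.6, -0.2]
gripper_width: 0.0494
grasp_force: 0.0
```

Run:
```python
from h import *
a,m=look([]);cv2.imwrite("pics/w16.png",a)
t=vision.capture("top");cv2.imwrite("pics/top2.png",t)
s=vision.capture("scene");cv2.imwrite("pics/scene2.png",s)
v=np.hstack([a,cv2.resize(t[90:260,130:390],None,fx=384/170,fy=384/170)])
v=cv2.resize(v,(800,int(v.shape[0]*800/v.shape[1])))
cv2.imwrite("pics/v1.png",v);print(v.shape)
print("disc",[(b,onz("wrist",[b[1]],.066,m)[0]) for b in blobs(mask(a,(0,0,180),(180,40,255)),300)])
print("green",[(b,onz("wrist",[b[1]],.066,m)[0]) for b in blobs(mask(a,*CAP["green"]),60)])
print("red",[(b,onz("wrist",[b[1]],.09,m)[0]) for b in blobs(red(a),100)])
print("yellow",[b for b in blobs(mask(t,(20,120,80),(35,255,255)),30)])
```

```text
42.95 tcp [ 0.4603 -0.3057  0.3068] yaw 3.225273583389248 cam [ 0.3788 -0.3118  0.3771]
(279, 800, 3)
disc [((7259, [197.7, 166.1], [146, 119, 108, 104]), array([ 0.4642, -0.3591,  0.066 ])), ((8840, [442.0, 258.9], [371, 224, 141, 74]), array([ 0.5477, -0.086 ,  0.066 ])), ((3150, [33.0, 315.2], [0, 286, 81, 73]), array([ 0.6622, -0.5473,  0.066 ])), ((316, [282.8, 347.1], [264, 341, 40, 14]), array([ 0.6852, -0.2478,  0.066 ]))]
green [((257, [506.2, 29.2], [501, 16, 11, 28]), array([ 0.3168, -0.0919,  0.066 ])), ((279, [49.4, 151.2], [37, 140, 26, 23]), array([ 0.4612, -0.5054,  0.066 ])), ((229, [227.4, 204.7], [217, 195, 22, 21]), array([ 0.5032, -0.3269,  0.066 ]))]
red [((958, [221.8, 27.9], [213, 0, 18, 58]), array([ 0.3402, -0.3395,  0.09  ])), ((1955, [489.9, 54.9], [480, 0, 22, 114]), array([ 0.3416, -0.116 ,  0.09  ])), ((1014, [11.0, 187.6], [0, 134, 29, 90]), array([ 0.4933, -0.5306,  0.09  ])), ((1508, [201.4, 231.5], [185, 177, 35, 112]), array([ 0.5242, -0.3497,  0.09  ]))]
yellow [(2649, [241.8, 189.4], [185, 152, 115, 72]), (1991, [442.9, 295.3], [416, 269, 50, 51])]
```

View pics/v1.png

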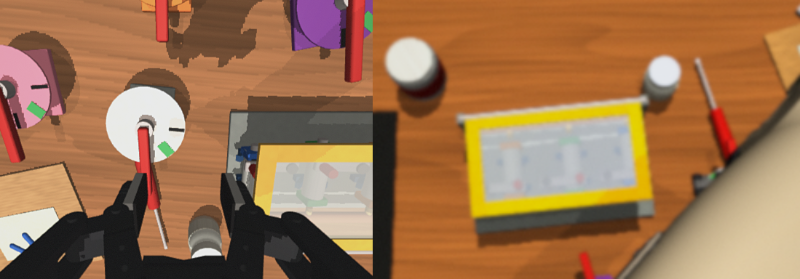

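The guard is down flat over the stand in the top view, and the handle is still at shut. Now for the valve geometry.

Run:
```python
from h import *
np.set_printoptions(precision=4,suppress=True)
a=cv2.imread("pics/w16.png");m=vision.camera_model("wrist");k=red(a)
for v in range(178,290,6):
    u=np.flatnonzero(k[v,185:221])+185; p=onz("wrist",[[u.min(),v],[u.max()+1,v]],.093,m); print(v,u.min(),u.max(),p.mean(0)[:2],abs(p[1]-p[0])[1].round(4))
w=mask(a,(0,0,150),(180,60,255));w[:, :140]=0;w[:,260:]=0;w[:110]=0;w[230:]=0
c=max(cv2.findContours(w,cv2.RETR_EXTERNAL,cv2.CHAIN_APPROX_NONE)[0],key=cv2.contourArea);h=cv2.convexHull(c)
P=onz("wrist",h[:,0,:],.066,m)[:,:2].astype(np.float32);cc,rr=cv2.minEnclosingCircle(P*1000);print("disc",cc,rr, cv2.fitEllipse(P*1000))
d=mask(a,(0,0,0),(180,255,60))&cv2.drawContours(np.zeros_like(k),[h],-1,255,-1)
print("dark",[(b,onz("wrist",[b[1]],.066,m)[0]) for b in blobs(d,15)])
```

```text
178 190 202 [ 0.4688 -0.3537] 0.012
184 190 203 [ 0.4746 -0.353 ] 0.013
190 190 203 [ 0.4806 -0.3528] 0.0131
196 191 203 [ 0.4865 -0.3522] 0.0123
202 191 204 [ 0.4926 -0.3515] 0.0133
208 191 204 [ 0.4988 -0.3513] 0.0134
214 192 204 [ 0.505  -0.3506] 0.0125
220 192 205 [ 0.5112 -0.3499] 0.0135
226 185 205 [ 0.5179 -0.3531] 0.0204
232 187 205 [ 0.5243 -0.3519] 0.0186
238 201 208 [ 0.5302 -0.3433] 0.0079
244 202 210 [ 0.5367 -0.3415] 0.0089
250 202 211 [ 0.5434 -0.3407] 0.01
256 202 213 [ 0.5502 -0.3394] 0.0121
262 203 214 [ 0.557  -0.3381] 0.0122
268 203 215 [ 0.564  -0.3373] 0.0133
274 203 217 [ 0.571  -0.3359] 0.0154
280 202 218 [ 0.5782 -0.3356] 0.0176
286 204 217 [ 0.5855 -0.3347] 0.0146
disc (472.82000732421875, -354.7905578613281) 55.33612060546875 ((472.8278503417969, -354.809326171875), (110.01603698730469, 110.47724914550781), 56.24192428588867)
dark [((53, [242.1, 178.2], [233, 176, 19, 5]), array([ 0.4735, -0.3116,  0.066 ]))]
```

Emit:
{"op": "jog_arm", "data": {
  "series": [
    {"offset":[0.3,-0.2,-0.1],"rot":[0,0,0],"jaw":0.42},
    {"offset":[0.6,-0.36,-0.3],"rot":[0,0,0],"jaw":0.42},
    {"offset":[0.68,-0.36,-0.6],"rot":[0,0,0],"jaw":0.42},
    {"offset":[0.68,-0.36,-0.6],"rot":[0,0,0],"jaw":0.42},
    {"offset":[0.68,-0.36,-0.6],"rot":[0,0,0],"jaw":0.42}
  ]
}}

```text
time_s: 43.6
ee_pos: [0.5416, -0.3459, 0.2353]
tool_rot: [0.138, -3.136, -0.003]
contact_force: [-0.3, 0.0, -0.8]
gripper_width: 0.0497
grasp_force: 0.0
```

Run:
```python
from h import *
a,m=look([]);cv2.imwrite("pics/w17.png",a);k=red(a)
for v in range(200,384,14):
    u=np.flatnonzero(k[v,150:350])+150
    if len(u): p=onz("wrist",[[u.min(),v],[u.max()+1,v]],.093,m); print(v,u.min(),u.max(),p.mean(0)[:2].round(4),abs(p[1]-p[0])[1].round(4))
```

```text
43.6 tcp [ 0.5416 -0.3459  0.2353] yaw 3.2295228488626306 cam [ 0.4602 -0.3524  0.3058]
200 218 253 [ 0.5408 -0.3564] 0.0255
214 221 253 [ 0.5514 -0.3545] 0.0237
228 225 253 [ 0.5624 -0.3522] 0.0211
242 229 251 [ 0.5737 -0.3506] 0.017
256 233 254 [ 0.5852 -0.3471] 0.0165
```

Emit:
{"op": "jog_arm", "data": {
  "series": [
    {"offset":[0,-0.03,-0.25],"rot":[0,0,0],"jaw":0.42},
    {"offset":[0,-0.03,-0.5],"rot":[0,0,0],"jaw":0.42},
    {"offset":[0,-0.03,-0.65],"rot":[0,0,0],"jaw":0.42},
    {"offset":[0,-0.03,-0.75],"rot":[0,0,0],"jaw":0.42},
    {"offset":[0,-0.03,-0.75],"rot":[0,0,0],"jaw":0.42},
    {"offset":[0,-0.03,-0.75],"rot":[0,0,0],"jaw":0.42},
    {"offset":[0,-0.03,-0.75],"rot":[0,0,0],"jaw":0.6},
    {"offset":[0,-0.03,-0.75],"rot":[0,0,0],"jaw":0.8},
    {"offset":[0,-0.03,-0.75],"rot":[0,0,0],"jaw":0.95},
    {"offset":[0,-0.03,-0.75],"rot":[0,0,0],"jaw":0.95},
    {"offset":[0,-0.03,-0.75],"rot":[0,0,0],"jaw":0.95}
  ],
  "force": 25
}}

```text
time_s: 44.75
ee_pos: [0.5424, -0.3516, 0.1469]
tool_rot: [-0.135, 3.137, -0.002]
contact_force: [-1.0, -0.6, 5.8]
gripper_width: 0.0134
grasp_force: 30.7
```

Emit:
{"op": "jog_arm", "data": {
  "series": [
    {"offset":[-0.01,0.06,0],"rot":[0,0,0.07],"jaw":0.95},
    {"offset":[-0.02,0.12,0],"rot":[0,0,0.14],"jaw":0.95},
    {"offset":[-0.05,0.18,0],"rot":[0,0,0.21],"jaw":0.95},
    {"offset":[-0.08,0.25,0],"rot":[0,0,0.28],"jaw":0.95},
    {"offset":[-0.11,0.3,0],"rot":[0,0,0.35],"jaw":0.95},
    {"offset":[-0.16,0.36,0],"rot":[0,0,0.43],"jaw":0.95},
    {"offset":[-0.16,0.36,0],"rot":[0,0,0.43],"jaw":0.95},
    {"offset":[-0.16,0.36,0],"rot":[0,0,0.43],"jaw":0.95}
  ]
}}

```text
time_s: 45.55
ee_pos: [0.5233, -0.3093, 0.1469]
tool_rot: [-1.162, 2.918, -0.005]
contact_force: [-1.3, -2.6, 6.2]
gripper_width: 0.0135
grasp_force: 30.9
```

Emit:
{"op": "jog_arm", "data": {
  "series": [
    {"offset":[0,0,0],"rot":[0,0,0],"jaw":0.8},
    {"offset":[0,0,0],"rot":[0,0,0],"jaw":0.6},
    {"offset":[0,0,0],"rot":[0,0,0],"jaw":0.42},
    {"offset":[0,0,0],"rot":[0,0,0],"jaw":0.42},
    {"offset":[0,0,0.4],"rot":[0,0,0],"jaw":0.42},
    {"offset":[0,0,0.8],"rot":[0,0,0],"jaw":0.42},
    {"offset":[-0.4,0,1],"rot":[0,0,-0.1],"jaw":0.42},
    {"offset":[-0.7,0,1],"rot":[0,0,-0.2],"jaw":0.42},
    {"offset":[-0.7,0,1],"rot":[0,0,-0.2],"jaw":0.42},
    {"offset":[-0.7,0,1],"rot":[0,0,-0.2],"jaw":0.42}
  ]
}}

```text
time_s: 46.55
ee_pos: [0.4383, -0.3081, 0.2659]
tool_rot: [-0.696, 3.063, -0.0]
contact_force: [0.8, -0.2, -0.3]
gripper_width: 0.0491
grasp_force: 0.0
```

Run:
```python
from h import *
np.set_printoptions(precision=4,suppress=True)
a,m=look([]);cv2.imwrite("pics/w18.png",a);k=red(a)
w=mask(a,(0,0,150),(180,60,255))
best=None
for c in cv2.findContours(w,cv2.RETR_EXTERNAL,cv2.CHAIN_APPROX_NONE)[0]:
    if cv2.contourArea(c)<1500: continue
    P=onz("wrist",cv2.convexHull(c)[:,0,:],.066,m)[:,:2].astype(np.float32)*1000; print(np.array(cv2.minEnclosingCircle(P)[0]),cv2.minEnclosingCircle(P)[1])
print("green",[(b,onz("wrist",[b[1]],.066,m)[0]) for b in blobs(mask(a,*CAP["green"]),25)])
print("dark marks",[(b,onz("wrist",[b[1]],.066,m)[0]) for b in blobs(mask(a,(0,0,0),(180,255,60)),15)])
for c in cv2.findContours(k,cv2.RETR_EXTERNAL,cv2.CHAIN_APPROX_NONE)[0]:
    if cv2.contourArea(c)<150: continue
    P=onz("wrist",c[:,0,:],.093,m)[:,:2].astype(np.float32)*1000; l=cv2.fitLine(P,cv2.DIST_L2,0,.01,.01).ravel(); print("red",cv2.contourArea(c),P.min(0),P.max(0),"dir",np.arctan2(l[1],l[0]),l[2:])
```

```text
46.55 tcp [ 0.4383 -0.3081  0.2659] yaw 3.5883039783821173 cam [ 0.3644 -0.3425  0.3361]
[ 472.0875 -356.8819] 55.239871978759766
green [((499, [327.9, 12.8], [316, 0, 25, 30]), array([ 0.2961, -0.3119,  0.066 ])), ((442, [21.2, 102.1], [7, 87, 30, 31]), array([ 0.4612, -0.5055,  0.066 ])), ((91, [207.2, 228.6], [202, 219, 12, 20]), array([ 0.5004, -0.3237,  0.066 ])), ((72, [395.9, 285.4], [391, 281, 11, 9]), array([ 0.4767, -0.1304,  0.066 ]))]
dark marks [((333, [445.2, 89.4], [433, 55, 26, 70]), array([ 0.303 , -0.1988,  0.066 ])), ((126, [39.8, 69.0], [27, 63, 27, 13]), array([ 0.4294, -0.4979,  0.066 ])), ((19, [474.4, 76.2], [468, 71, 12, 13]), array([ 0.2847, -0.1839,  0.066 ])), ((153, [498.0, 168.7], [491, 157, 15, 24]), array([ 0.3374, -0.1171,  0.066 ])), ((77, [228.9, 208.3], [219, 203, 21, 12]), array([ 0.4731, -0.3138,  0.066 ])), ((37, [306.9, 212.6], [298, 204, 22, 25]), array([ 0.4461, -0.2477,  0.066 ])), ((86, [370.5, 225.9], [332, 212, 79, 29]), array([ 0.4323, -0.1881,  0.066 ])), ((68, [167.4, 227.4], [163, 218, 10, 19]), array([ 0.5153, -0.3575,  0.066 ])), ((
[... 222 characters left out ...]
321,  0.066 ])), ((15, [472.0, 262.6], [465, 260, 15, 6]), array([ 0.4231, -0.0785,  0.066 ])), ((114, [288.4, 297.9], [282, 291, 14, 16]), array([ 0.5359, -0.2198,  0.066 ])), ((46, [458.4, 311.7], [451, 308, 16, 8]), array([ 0.4756, -0.0549,  0.066 ])), ((129, [261.7, 336.7], [256, 325, 10, 27]), array([ 0.5913, -0.2225,  0.066 ]))]
red 859.0 [ 509.826  -370.5661] [ 564.2509 -347.0144] dir 0.19870065 [ 532.8566 -356.9   ]
red 1280.0 [ 464.6221 -362.9203] [ 542.4463 -288.5473] dir 0.76455885 [ 501.4895 -326.4474]
red 634.5 [ 339.737  -126.9443] [387.9747 -99.4262] dir 0.4218166 [ 364.953  -114.1891]
red 1589.5 [ 304.3397 -348.3841] [ 362.5892 -331.3654] dir 0.053423867 [ 332.9866 -339.7268]
```

The marks put the valve's zero at about -0.018 rad and the handle at 0.765 rad, so the valve is open 0.783 rad, about 45°. The robot is touching nothing, so I'm handing in.

Run:
```python
from bench import r
print(r.close_job())
```

```text
the job is handed in; nothing more can be done
None
```

The job is handed in at about 47 s of the 210 s, result not reported: all three cylinders are seated under their straps, the guard is lowered shut, and the valve measures about 45° open.

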